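# Clear the shop belt into the display tray and log it

### The job

Press the red mushroom stop fully down to halt the belt, then lay every wooden kitchen utensil from the belt into the bamboo tray: flat on its floor side by side, lengthwise, all with their heads at the end with the black strip. With that done, pick up the hand scanner, aim its nose squarely at the barcode on the card from about a palm's width away and hold it still for two seconds, then lay it back on its pad, nose towards the orange stripe. Last of all twist the mushroom head clockwise until it stops, to restart the belt, and leave the other goods undisturbed.

Things in the scene. Friction and masses are not known exactly. Their poses are not given: they have to be found in the camera images.
- spoon: Kitchen spoon, all of mid-brown wood, with an oval bowl head; 190 mm long. Origin: half-way along, mid-thickness of the handle (7 mm above its underside); x to the head, z up. Handle 18 wide, 14 mm thick, x = -95 to +30 mm; head 44 wide, 9 mm thick (flush underneath), on to x = +95. About 60 g, balances near x = 9 mm. Either face may end up. May be absent.
- spoon_head (a point): Outer end of the spoon's head, 95 mm from its origin along x; axes as the spoon's.
- turner: Kitchen turner, all of pale wood, with a rectangular head with three dark slots; 190 mm long. Origin: half-way along, mid-thickness of the handle (7 mm above its underside); x to the head, z up. Handle 18 wide, 14 mm thick, x = -95 to +30 mm; head 44 wide, 9 mm thick (flush underneath), on to x = +95. About 60 g, balances near x = 9 mm. Either face may end up. May be absent.
- turner_head (a point): Outer end of the turner's head, 95 mm from its origin along x; axes as the turner's.
- fork: Kitchen fork, all of mid-brown wood, with a three-tined head; 190 mm long. Origin: half-way along, mid-thickness of the handle (7 mm above its underside); x to the head, z up. Handle 18 wide, 14 mm thick, x = -95 to +30 mm; head 44 wide, 9 mm thick (flush underneath), on to x = +95. About 60 g, balances near x = 9 mm. Either face may end up. May be absent.
- fork_head (a point): Outer end of the fork's head, 95 mm from its origin along x; axes as the fork's.
- spatula: Kitchen spatula, mid-brown wooden handle, with a red rectangular head; 190 mm long. Origin: half-way along, mid-thickness of the handle (7 mm above its underside); x to the head, z up. Handle 18 wide, 14 mm thick, x = -95 to +30 mm; head 44 wide, 9 mm thick (flush underneath), on to x = +95. About 60 g, balances near x = 9 mm. Either face may end up. May be absent.
- spatula_head (a point): Outer end of the spatula's head, 95 mm from its origin along x; axes as the spatula's.
- belt: Checkout belt unit, fixed: black rubber deck 340 (x) x 340 (y) mm, its flat top 40 mm above the table, no rails. Origin: centre of its underside. It starts on either the left or the right of the counter, the utensils scattered on it with heads either way. A small soap box also stands at one edge.
- tray: Bamboo tray, fixed, pale, outside 256 (x) x 316 (y) mm, inside 240 x 300 mm; floor 8 mm above the table, rim 18 mm above the table (10 mm above the floor), walls 8 mm, no dividers. Origin: centre of its underside. A black strip 28 mm wide runs across the floor at its +x end (inside).
- pad: Scanner's pad, fixed: flat grey plate 200 (x) x 66 (y) x 6 mm; no rim. Origin: centre of its underside. Orange stripe across its +x end.
- scanner: Hand scanner, loose: black bar 160 long (x), 34 wide (y), 24 mm high (z), with a yellow nose at +x. Origin: centre of its underside. Its beam leaves the nose straight along +x. 150 g, balances at the middle. Starts lying about centred on its pad, nose to the orange stripe. It needs no trigger.
- scanner_nose (a point): Middle of the scanner's nose window, 80 mm ahead of its origin and 12 mm above its underside; x along the beam.
- card: Stand with the barcode card, fixed, pale wood, about 175 mm high. x points horizontally from the front of the card to its back (level beam direction for a square aim); the card, 100 mm wide, leans back 35 degrees. Origin: on the table under the barcode's centre.
- barcode (a point): Centre of the barcode on the front of the card, 140 mm above the table; axes as card. It reads from 20 to 140 mm away.
- stop_top (a point): Middle of the top of the grip bar on the red mushroom head, 96 mm above the table when up. The bar is 46 mm long (x), 14 mm wide (y), 26 mm high, standing on the 56 mm round red head, all on a yellow box 76 x 76 x 45 mm. Axes turn with the head.
- stop_push (a joint): How far the mushroom head is pressed down (m): 0 up, 0.007 fully down against its stop. Spring: about 3 N to start it, 6 N when fully down; it springs back up when let go. Press on the top of the bar.
- stop_turn (a joint): How far the mushroom head is twisted clockwise seen from above (rad): starts at 0 to 0.2, end stop at 1.3. Light friction (0.06 N m), stays where it is left; twisting the grip bar by hand turns it.
- soap_box: Bystander: black soap box with wooden lid, 50 x 80 x 34 mm, on the belt. Origin: centre of its underside.
- cork_jar: Bystander: glass jar, 72 mm wide, with cork ball, about 145 mm high. Origin: centre of its underside.
- lid_jar: Bystander: glass jar with wooden lid, 74 mm wide, 87 mm high. Origin: centre of its underside.
- mill: Bystander: wooden mill, 50 mm wide, 118 mm high. Origin: centre of its underside.
- dispenser: Bystander: black bottle, 64 mm wide, 130 mm high. Origin: centre of its underside.
- cup: Bystander: black cup, 72 mm wide, 85 mm high. Origin: centre of its underside.

How it is judged (in metres and radians):
On the way, in this order (a step that is already met when the one before it is completed fails the run):
1. the mushroom stop is pressed fully down (over 5 mm of its 7 mm) (value of joint stop_push above 0.005 m), for 0.1 s.
2. every utensil lies flat and lengthwise in the tray, head at the black-strip end, released (x of spoon in the frame of tray between -0.04 and 0.04 m and y of spoon in the frame of tray between -0.14 and 0.14 m and z of spoon in the frame of tray between 0.008 and 0.021 m and x of each of spoon_head, turner_head, fork_head, spatula_head in the frame of tray above 0.04 m and angle between the x axis of each of spoon, turner, fork, spatula and the x axis of tray, either way round below 0.3 rad and angle between the z axis of each of spoon, turner, fork, spatula and the z axis of tray, either way round below 0.15 rad and linear speed of each of spoon, turner, fork, spatula below 0.03 m/s and contact force between the fingers and spoon below 0.3 N and x of turner in the frame of tray between -0.04 and 0.04 m and y of turner in the frame of tray between -0.14 and 0.14 m and z of turner in the frame of tray between 0.008 and 0.021 m and contact force between the fingers and turner below 0.3 N and x of fork in the frame of tray between -0.04 and 0.04 m and y of fork in the frame of tray between -0.14 and 0.14 m and z of fork in the frame of tray between 0.008 and 0.021 m and contact force between the fingers and fork below 0.3 N and x of spatula in the frame of tray between -0.04 and 0.04 m and y of spatula in the frame of tray between -0.14 and 0.14 m and z of spatula in the frame of tray between 0.008 and 0.021 m and contact force between the fingers and spatula below 0.3 N), for 0.2 s.
3. the held scanner is aimed at the barcode and kept still for one second (x of barcode in the frame of scanner_nose between 0.02 and 0.14 m and y of barcode in the frame of scanner_nose between -0.022 and 0.022 m and z of barcode in the frame of scanner_nose between -0.022 and 0.022 m and angle between the x axis of scanner and the x axis of card, either way round below 0.5 rad and linear speed of scanner below 0.04 m/s and contact force between the fingers and scanner above 0.5 N), for 1 s.
4. the scanner lies flat on its pad, nose to the orange stripe, released (x of scanner in the frame of pad between -0.03 and 0.03 m and y of scanner in the frame of pad between -0.025 and 0.025 m and z of scanner in the frame of pad below 0.012 m and x of scanner_nose in the frame of pad above 0.04 m and angle between the x axis of scanner and the x axis of pad, either way round below 0.25 rad and angle between scanner's own z axis and vertical below 0.12 rad and linear speed of scanner below 0.03 m/s and contact force between the fingers and scanner below 0.3 N), for 0.2 s.
5. the mushroom head is twisted clockwise to its end stop (over 1.05 rad of 1.3) (value of joint stop_turn above 1.05 rad), for 0.1 s.
At the end, for the whole second after the job is handed in: Utensils at rest flat on the tray floor, not stacked, within 0.3 rad of lengthwise and 40 mm of mid-length, heads at the black strip; scanner flat on its pad within 30 mm along, 25 mm across, 0.25 rad, nose to the orange stripe; mushroom up and twisted over 1.05 rad (all of step 2 and all of step 4 and value of joint stop_turn above 1.05 rad and value of joint stop_push below 0.003 m); the robot touches nothing.
It fails at once if another article is knocked over or shoved more than 60 mm (distance of any of cork_jar, lid_jar, mill, dispenser, cup, soap_box from where it was at the start of the episode above 0.06 m or angle between any of cork_jar, lid_jar, mill, dispenser, cup, soap_box's own z axis and vertical above 0.6 rad).
Of spoon, turner, fork, spatula only 3 to 4 are there at a start; the rules pass over those that are not, and their reading is None.
At some moment in a run one of spoon, turner, fork, spatula may be knocked a few centimetres aside while the robot is not near it.
Once in a run the grip may slacken for a moment while it holds something.
It also fails if it takes over 192 s, if anything falls off the work surface, if the arm or the gripper's body presses on something with over 40 N, if the wrist force passes 120 N, or if a joint passes its speed limit or range.

### The arm

A 6-joint arm with a two-finger parallel gripper is mounted at the origin on the work surface. World frame = base frame: x ahead of the robot, y to its left, z up, the work surface at z = 0. Lengths are in mm, angles in rad, forces in N, time in s.
With the tool pointing down it reaches from about 350 to 975 mm from the base axis. Payload 7.1 kg.
Tool frame: the origin (TCP) lies midway between the tips of the shut fingers; the grasp point (between the pads) lies 19 mm behind it; z points along the fingers, y is the line along which they close (so a half turn about z gives the same grasp; the last joint's range is limited). The gripper opens to 88 mm and grips with 3 to 60 N. Pads are 20 mm wide; open, the fingers measure 115 mm over their backs; the gripper's body (75 mm by 178 mm) begins 61 mm behind the grasp point.
Start: joints at [-1.31, 0.423, 1.63, -0, 1.089, -0.019], TCP at [172.62, -600.672, 222.675] pointing down, gripper open.
Joint ranges: [-3, 3], [-0.9, 2.11], [0.09, 2.58], [-1.31, 4.45], [0.11, 2.69], [-2.54, 2.54]. Speed limits (rad/s): [2.39, 2.39, 3.01, 3.14, 3.14, 3.14].

### API

Orientations are given as a rotation vector (axis times angle).
In Python, from workcell import ctrl gives the robot as it stands. The module is installed in compiled form; this text tells all that it offers.
- The arm moves only by the tool apply_moves, never from a script. Its argument "targets" is a list of rows, each a list of 3 entries, a list of its own where there are three numbers: the opening, from -1 (shut) to 1 (fully open), then the shift along the tool's x, y, z normalised to -1 to 1, where 1 is 5 cm, then the turn, a rotation vector about the tool's x, y, z normalised to -1 to 1, where 1 is 90 degrees. In form: [[jaw, [x, y, z], [wx, wy, wz]], ...]. A call has 1 to 8 rows; each row shifts and turns the commanded pose from where the row before left it, along the tool's axes as they then stand; what a row does not reach is not made up. A row lasts 1/8 s, in which the tool goes at most 62.5 mm and 10.7 degrees, less where a joint would pass 70% of its speed; a pose out of reach is approached as far as the arm can. A call with a number of a shift or a turn outside -1 to 1 is refused whole. A call with a gripper value outside its range is refused whole. The fingers move at their own pace and stop on an object; the grip force is fixed at half the most. Time passes only in rows, so rows that do not move let the fingers close. It gives the time, the measured TCP pose, the force, the opening and the grip force at its end, in the units of the state.
- ctrl.get_obs(): the state, without advancing time (a new reading comes with each control period).
- ctrl.get_image(name): name is "side" or "top" or "wrist"; returns a dict with "pixels" (400x640x3 uint8, blue, green, red), "camera_matrix" (3x3 intrinsics, pixels), "view" (4x4, takes a point from world to camera coordinates); the wrist camera has in their place "hand_eye" (4x4, takes a point from camera to tool coordinates, whose origin is the TCP and whose axes are the flange's). Camera axes: x right, y down, z forward; pixel columns grow to the right and rows downward; lengths in mm; the calibration is good to about 2 mm. A picture is of the moment at which its call begins: read the wrist's pose just before it. There is no depth.
- ctrl.close_job(): hands the job in; it is judged then, once.
Trained networks look in the newest picture that a camera, given by its name, has taken for a name from the list of things; names that differ only in an ending like _2 or _b are one class to them, and where a whole thing is asked for, a point or a joint stands for the part that bears it (a point fixed in the world has none). Each returns a list of dicts, best first, with "score" (0 to 1); they miss things now and then, are a little off and sometimes report something else, mostly with a low value. They report only what shows in the picture. A call takes as long as a camera call.
- ctrl.masks_of(label, camera): "region" (400x640 bool, what is visible of it) and "bbox" ([left, top, right, bottom] in pixels, round what is visible of it).
- ctrl.pinpoint(label, camera): "xy" ([column, row] in pixels: a listed point, or the origin of a listed thing).
The state is a dict: "t": time; "qpos": joint angles; "qvel": joint speeds; "joint_torque": joint torques, N m; "ee_pos": TCP position; "orientation": TCP orientation; "ft_force": force on the tool from outside, world axes, zero at the start; "moment": the same for the moment, N m; "width": finger opening in mm; "grasp_force": force on a finger pad.
Only numpy, scipy, OpenCV 4.12 (cv2) and the standard library are available. Lean on these libraries where they do the work, as an engineer would, in place of code of your own. Each camera call takes 0.05 s, during which the arm holds its last target. There are 200 camera calls.

## Working session

There is one attempt and no reset: what is moved stays moved. The work goes in short steps, Python scripts to look and compute and a tool call to move; the robot and the scene stay as the last step left them, time stands still between calls to the robot, and variables do not carry over. Pictures are saved under pics/ and viewed, at most 16 in all, crops included, and the job is handed in when it is done.

Besides the shell and the picture viewer there is one more tool, called after "Call:" as name(argument=value, ...) on one line, values as JSON. apply_moves: Moves the arm, as the interface text tells. Scaled input: -1 to 1 covers 5 cm each way for a shift and 90 degrees each way for a turn. Its arguments: {"type":"object","properties":{"targets":{"type":"array"}},"required":["targets"]}

```bash
mkdir -p pics
cat > h.py <<'E'
import numpy as np, cv2
from scipy.spatial.transform import Rotation as R
from workcell import ctrl
def obs(): 
    o=ctrl.get_obs(); return np.array(o["ee_pos"],float),R.from_rotvec(o["orientation"]),o
def cam(name):
    p,r,_=obs(); im=ctrl.get_image(name); K=np.array(im["camera_matrix"],float)
    if name=="wrist":
        H=np.array(im["hand_eye"],float); T=np.eye(4); T[:3,:3]=r.as_matrix(); T[:3,3]=p; W=T@H
    else: W=np.linalg.inv(np.array(im["view"],float))
    return im["pixels"],K,W
def ray(xy,z,K,W):
    d=W[:3,:3]@np.linalg.inv(K)@np.array([xy[0],xy[1],1.]); c=W[:3,3]
    return c+d*(z-c[2])/d[2]
def proj(P,K,W):
    q=np.linalg.inv(W)@np.append(P,1); q=K@q[:3]; return q[:2]/q[2]
E
python3 - <<'E'
from h import *
print(ctrl.get_obs())
for c in ["top","side","wrist"]:
    px,K,W=cam(c); cv2.imwrite(f"pics/{c}0.png",px); print(c,K.tolist(),W.round(2).tolist())
E
```

```text
{'t': 0.0, 'qpos': array([-1.30999792e+00,  4.23832178e-01,  1.63067139e+00, -7.65818124e-06,
        1.08859972e+00, -1.89722394e-02]), 'qvel': array([-0.00063796, -0.00163056,  0.00027545, -0.00085979, -0.00049251,
       -0.00094211]), 'joint_torque': array([ 9.30098349e-05, -5.44633842e+01, -2.73666322e+01,  6.44117827e-02,
        2.27516529e-02, -1.47636556e-04]), 'ee_pos': array([ 172.4826768 , -600.15881071,  221.91441573]), 'orientation': array([-3.10942060e+00, -4.37827429e-01,  2.96651637e-04]), 'ft_force': array([0.10706965, 0.21469231, 0.76893669]), 'moment': array([-0.01389015, -0.01383339,  0.00595046]), 'grasp_force': 0.0, 'width': 87.84433552851964}
top [[508.92388097895974, 0.0, 313.35783535903715], [0.0, 508.92388097895974, 196.2098949026424], [0.0, 0.0, 1.0]] [[-0.0, -0.99, 0.1, 430.44], [-1.0, 0.0, -0.0, -83.35], [0.0, -0.1, -0.99, 1705.05], [0.0, 0.0, 0.0, 1.0]]
side [[504.49302402203466, 0.0, 319.6141451160941], [0.0, 504.49302402203466, 195.29361950215642], [0.0, 0.0, 1.0]] [[-0.98, -0.15, 0.14, 335.4], [-0.21, 0.67, -0.71, 1102.57], [0.01, -0.73, -0.69, 1245.91], [0.0, 0.0, 0.0, 1.0]]
wrist [[360.25201877149385, 0.0, 322.185310203923], [0.0, 360.25201877149385, 194.2994664238757], [0.0, 0.0, 1.0]] [[0.28, -0.93, -0.24, 239.67], [-0.96, -0.27, -0.07, -580.67], [-0.0, 0.25, -0.97, 384.87], [0.0, 0.0, 0.0, 1.0]]
```

View pics/top0.png

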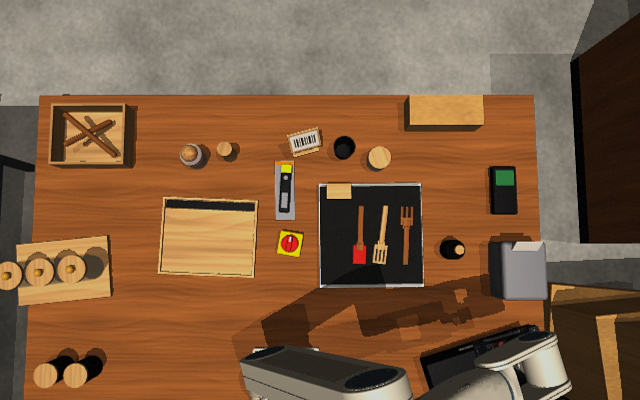

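View pics/side0.png

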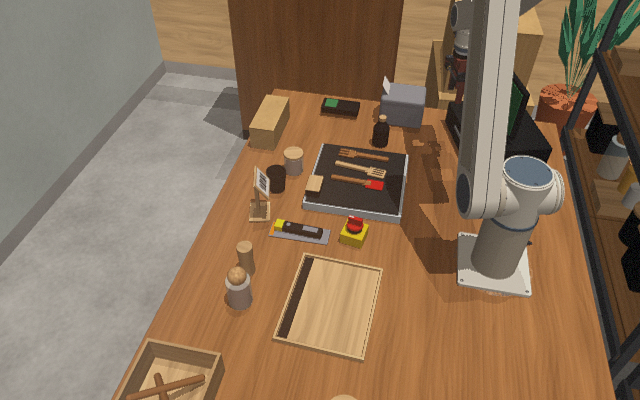

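Run:
```python
from h import *
px,K,W=cam("top")
Z=dict(spoon=47,spoon_head=47,turner=47,turner_head=47,fork=47,fork_head=47,spatula=47,spatula_head=47,belt=0,tray=0,pad=0,scanner=6,scanner_nose=18,card=0,barcode=140,stop_top=96,soap_box=40,cork_jar=0,lid_jar=0,mill=0,dispenser=0,cup=0)
for l,z in Z.items():
    for d in ctrl.pinpoint(l,"top")[:2]:
        print(l,round(d["score"],2),np.round(d["xy"],1),ray(d["xy"],z,K,W).round(0))
```

```text
spoon 0.62 [281.7 192.5] [612.  12.  47.]
turner 0.93 [382.6 230.5] [ 487. -317.   47.]
turner 0.33 [303.1 138.9] [791. -58.  47.]
turner_head 0.64 [376.6 262.1] [ 385. -296.   47.]
fork 0.67 [404.2 232.3] [ 481. -387.   47.]
fork 0.49 [357.7 234.1] [ 476. -236.   47.]
fork_head 0.73 [406.3 206. ] [ 567. -396.   47.]
spatula 0.94 [359.3 234.6] [ 474. -241.   47.]
spatula_head 0.89 [360.4 265.5] [ 374. -243.   47.]
belt 0.63 [369.5 234.1] [ 477. -279.    0.]
tray 0.9 [204.5 236.3] [471. 272.   0.]
scanner 0.74 [336.  192.3] [ 617. -168.    6.]
scanner 0.7 [284.1 187.2] [635.   6.   6.]
scanner_nose 0.8 [284.6 165.3] [707.   4.  18.]
scanner_nose 0.38 [449.1 249.2] [ 426. -539.   18.]
card 0.93 [305.  151.4] [758. -64.   0.]
barcode 0.61 [301.8 140.4] [766. -55. 140.]
stop_top 0.74 [287.5 240.7] [454. -10.  96.]
stop_top 0.36 [339.  190.2] [ 614. -173.   96.]
soap_box 0.8 [335.1 192.4] [ 613. -163.   40.]
soap_box 0.4 [382.7 231.2] [ 485. -318.   40.]
cork_jar 0.84 [195.9 162.8] [719. 306.   0.]
lid_jar 0.67 [380.2 159.8] [ 728. -319.    0.]
mill 0.87 [228.8 153.6] [750. 195.   0.]
dispenser 0.67 [450.3 251.5] [ 418. -548.    0.]
cup 0.88 [341.1 148.7] [ 767. -187.    0.]
cup 0.64 [357.9 235.6] [ 472. -240.    0.]
```

The top view shows a spatula at px (360,235) and a turner at (382,232), both with heads towards the robot. The fork is at (405,232) with its head facing away. There is no spoon. The tray is at (208,237) with its strip at the far (+x) edge, the stop at (290,242), the scanner at (285,187) and the card at (304,141). Next I'll refine these positions and plan the press.

```bash
cat >> h.py <<'E'
def down(yaw): # tool down, tool x at yaw
    c,s=np.cos(yaw),np.sin(yaw); return R.from_matrix(np.array([[c,s,0],[s,-c,0],[0,0,-1]]))
def plan(wps,stp=45,deg=10):
    """wps: (pos, yaw, jaw) ; prints rows"""
    p,r,_=obs(); k=0; out=[]
    for P,yaw,jaw in wps:
        P=np.array(P,float); rt=down(yaw); d=(rt*r.inv()).as_rotvec()
        n=int(max(1,np.ceil(np.linalg.norm(P-p)/stp),np.ceil(np.degrees(np.linalg.norm(d))/deg)))
        p0,r0=p.copy(),r
        for i in range(1,n+1):
            pt=p0+(P-p0)*i/n; rr=R.from_rotvec(d*i/n)*r0
            s=np.round(r.inv().apply(pt-p)/50,2); w=np.round((r.inv()*rr).as_rotvec()/(np.pi/2),3)
            p=p+r.apply(s*50); r=r*R.from_rotvec(w*np.pi/2); out.append([jaw,(s+0.).tolist(),(w+0.).tolist()])
    for i in range(0,len(out),8): print(str(out[i:i+8]).replace(" ",""))
    print("rows",len(out),"end",p.round(1))
E
python3 - <<'E'
from h import *
px,K,W=cam("top"); hsv=cv2.cvtColor(px,cv2.COLOR_BGR2HSV)
def rect(m,z,n):
    cs=cv2.findContours(m.astype(np.uint8),0,1)[0]; c=max(cs,key=cv2.contourArea)
    b=cv2.boxPoints(cv2.minAreaRect(c)); q=np.array([ray(x,z,K,W) for x in b])[:,:2]
    e=[q[1]-q[0],q[2]-q[1]]
    print(n,"c",q.mean(0).round(1),"sizes",[round(float(np.linalg.norm(v)),1) for v in e],"ang",[round(float(np.degrees(np.arctan2(v[1],v[0]))),1) for v in e])
y=cv2.inRange(hsv,(22,150,100),(35,255,255))>0
m=np.zeros(y.shape,bool); m[220:265,270:310]=1; rect(y&m,45,"box")
for l,z in dict(spatula=50,turner=50,fork=50,tray=18,pad=6,scanner=30,card=140,belt=40).items():
    for d in ctrl.masks_of(l,"top")[:2]: print(round(d["score"],2),d["bbox"],end=" "); rect(d["region"],z,l)
cv2.imwrite("pics/z1.png",cv2.resize(px[120:300,265:430],None,fx=4,fy=3.33*1.2/1.2,interpolation=cv2.INTER_CUBIC)[:600])
p,r,_=obs(); print(r.as_matrix().round(2).tolist())
plan([([454,-8,160],0,-1),([454,-8,102],0,-1)])
E
```

```text
box c [446.6 -13.7] sizes [75.5, 73.9] ang [-9.2, -99.6]
0.92 [350.9, 208.3, 369.5, 263.3] spatula c [ 474.7 -241.1] sizes [42.5, 184.6] ang [-90.1, 179.3]
0.9 [371.0, 205.6, 388.2, 266.2] turner c [ 473.1 -312. ] sizes [190.2, 46.8] ang [-7.2, -96.5]
0.56 [398.0, 206.3, 413.1, 261.7] fork c [ 471.2 -393.7] sizes [42.5, 184.6] ang [-90.1, 178.7]
0.43 [372.0, 204.7, 386.8, 266.4] fork c [ 471.3 -312.7] sizes [187.9, 47.7] ang [-8.0, -97.3]
0.62 [156.5, 196.3, 258.2, 278.0] tray c [469.8 256.9] sizes [261.5, 321.7] ang [-1.4, -93.2]
0.84 [271.8, 164.3, 291.7, 220.5] pad c [625.6   6.8] sizes [67.6, 196.1] ang [-90.1, -179.9]
0.34 [282.0, 238.6, 297.0, 251.7] pad c [445.3 -11.3] sizes [58.5, 56.5] ang [-45.0, -134.9]
0.84 [279.7, 163.0, 290.7, 211.8] scanner c [628.8   2.2] sizes [160.5, 34.1] ang [-2.7, -93.1]
0.61 [372.4, 206.1, 389.2, 266.7] scanner c [ 473.6 -310.4] sizes [190.9, 49.6] ang [-2.1, -91.4]
0.75 [288.2, 128.7, 317.6, 155.3] card c [761.  -63.8] sizes [100.3, 72.4] ang [-75.8, -166.4]
0.71 [277.5, 165.4, 286.2, 215.1] belt c [626.2   2.1] sizes [156.2, 34.4] ang [-2.6, -93.0]
0.7 [318.3, 182.1, 425.1, 290.9] belt c [ 475.6 -277.4] sizes [346.3, 344.9] ang [-89.4, 179.3]
[[0.96, 0.28, 0.0], [0.28, -0.96, 0.0], [0.0, -0.0, -1.0]]
[[-1,[0.58,-0.66,0.08],[0.0,0.0,0.012]],[-1,[0.57,-0.66,0.09],[0.0,0.0,0.012]],[-1,[0.55,-0.68,0.08],[0.0,0.0,0.012]],[-1,[0.54,-0.69,0.08],[0.0,0.0,0.012]],[-1,[0.53,-0.69,0.09],[0.0,0.0,0.011]],[-1,[0.51,-0.71,0.08],[0.0,0.0,0.012]],[-1,[0.51,-0.72,0.08],[0.0,0.0,0.012]],[-1,[0.48,-0.72,0.09],[0.0,0.0,0.012]]]
[[-1,[0.48,-0.74,0.08],[0.0,0.0,0.012]],[-1,[0.46,-0.74,0.09],[0.0,0.0,0.012]],[-1,[0.45,-0.75,0.08],[0.0,0.0,0.012]],[-1,[0.43,-0.76,0.08],[0.0,0.0,0.012]],[-1,[0.42,-0.77,0.09],[0.0,0.0,0.011]],[-1,[0.4,-0.78,0.08],[0.0,0.0,0.012]],[-1,[0.39,-0.78,0.08],[0.0,0.0,0.012]],[-1,[0.0,0.0,0.58],[0.0,0.0,0.0]]]
[[-1,[0.0,0.0,0.58],[0.0,0.0,0.0]]]
rows 17 end [453.9  -8.  102.2]
```

View pics/z1.png

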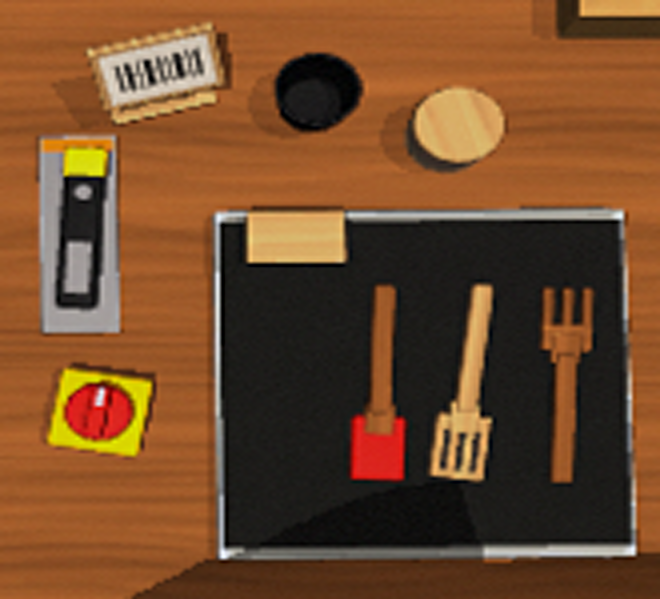

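The crop confirms it: the spatula and turner heads are nearest the robot, the fork tines are far, and the white-topped bar points roughly along +x. I'll move above the stop.

Call:
apply_moves(targets=[[-1, [0.58, -0.66, 0.08], [0, 0, 0.012]], [-1, [0.57, -0.66, 0.09], [0, 0, 0.012]], [-1, [0.55, -0.68, 0.08], [0, 0, 0.012]], [-1, [0.54, -0.69, 0.08], [0, 0, 0.012]], [-1, [0.53, -0.69, 0.09], [0, 0, 0.011]], [-1, [0.51, -0.71, 0.08], [0, 0, 0.012]], [-1, [0.51, -0.72, 0.08], [0, 0, 0.012]], [-1, [0.48, -0.72, 0.09], [0, 0, 0.012]]])

```text
t: 2.75
ee_pos: [323.1, -283.7, 189.4]
orientation: [3.134, 0.203, 0.001]
ft_force: [0.6, 0.4, -0.6]
width: 11.3
grasp_force: 0.0
```

Call:
apply_moves(targets=[[-1, [0.48, -0.74, 0.08], [0, 0, 0.012]], [-1, [0.46, -0.74, 0.09], [0, 0, 0.012]], [-1, [0.45, -0.75, 0.08], [0, 0, 0.012]], [-1, [0.43, -0.76, 0.08], [0, 0, 0.012]], [-1, [0.42, -0.77, 0.09], [0, 0, 0.011]], [-1, [0.3, -0.7, 0.08], [0, 0, 0.012]], [-1, [0.39, -0.78, 0.08], [0, 0, 0.012]], [-1, [0, 0, 0], [0, 0, 0]]])

```text
t: 3.75
ee_pos: [450.1, -10.3, 160.2]
orientation: [-3.141, -0.006, -0.001]
ft_force: [1.0, 0.7, -0.2]
width: 0.3
grasp_force: 0.0
```

Run:
```python
from h import *
px,K,W=cam("wrist"); p,r,o=obs(); cv2.imwrite("pics/w1.png",px); print(p.round(1),r.as_rotvec().round(3),o["width"],o["ft_force"].round(1))
for l,z in [("stop_top",96)]:
    for d in ctrl.pinpoint(l,"wrist")[:2]: print(l,round(d["score"],2),np.round(d["xy"]),ray(d["xy"],z,K,W).round(1))
plan([([449,-12,110],0,-1),([449,-12,97],0,-1)])
```

```text
[449.3 -11.3 160.1] [ 3.141  0.005 -0.   ] 0.19103713105358266 [-0.5  1.1  0.2]
stop_top 0.73 [326. 219.] [443.5 -12.3  96. ]
[[-1,[0.0,0.0,0.5],[0.0,0.0,0.001]],[-1,[0.0,0.0,0.5],[0.0,0.0,0.0]],[-1,[0.0,0.0,0.26],[0.0,0.0,0.0]]]
rows 3 end [448.9 -12.1  97.1]
```

View pics/w1.png

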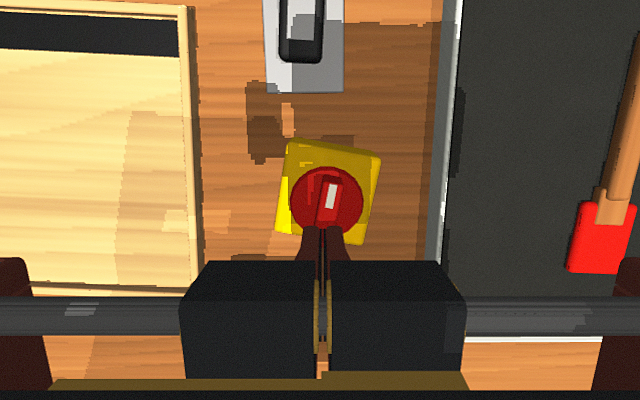

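The wrist view shows the bar at px (328,200), right under the fingers and turned slightly clockwise (about -15°). I'll press it.

Call:
apply_moves(targets=[[-1, [-0.04, 0.02, 0.5], [0, 0, 0]], [-1, [0, 0, 0.5], [0, 0, 0]], [-1, [0, 0, 0.26], [0, 0, 0]], [-1, [0, 0, 0.1], [0, 0, 0]], [-1, [0, 0, 0.06], [0, 0, 0]], [-1, [0, 0, 0], [0, 0, 0]]])

```text
t: 4.6
ee_pos: [446.9, -13.5, 89.6]
orientation: [3.141, 0.0, -0.0]
ft_force: [-2.7, -1.9, 4.1]
width: 0.6
grasp_force: 2.5
```

Call:
apply_moves(targets=[[-1, [0, 0, 0.04], [0, 0, 0]], [-1, [0, 0, 0.02], [0, 0, 0]], [-1, [0, 0, 0], [0, 0, 0]], [-1, [0, 0, 0], [0, 0, 0]]])

```text
t: 5.1
ee_pos: [447.7, -13.5, 88.7]
orientation: [3.141, 0.001, 0.003]
ft_force: [-9.4, -2.8, 32.8]
width: 0.4
grasp_force: 16.4
```

Pressed onto the hard stop. Next I'll lift and move over the belt.

Run:
```python
from h import *
plan([([447,-13,200],0,-.1),([430,-312,230],0,-.1)])
```

```text
[[-0.1,[0.0,0.0,-0.74],[0.0,0.0,0.0]],[-0.1,[-0.01,-0.01,-0.74],[0.0,-0.001,0.0]],[-0.1,[0.0,0.0,-0.75],[0.0,0.0,0.0]],[-0.1,[-0.05,0.85,-0.08],[0.0,0.0,0.0]],[-0.1,[-0.05,0.86,-0.09],[0.0,0.0,0.0]],[-0.1,[-0.05,0.85,-0.08],[0.0,0.0,0.0]],[-0.1,[-0.05,0.86,-0.09],[0.0,0.0,0.0]],[-0.1,[-0.05,0.85,-0.08],[0.0,0.0,0.0]]]
[[-0.1,[-0.04,0.86,-0.09],[0.0,0.0,0.0]],[-0.1,[-0.05,0.85,-0.08],[0.0,0.0,0.0]]]
rows 10 end [ 430.2 -311.9  229.8]
```

Call:
apply_moves(targets=[[-1, [0, 0, -0.74], [0, 0, 0]], [-1, [0, 0, -0.74], [0, 0, 0]], [-0.1, [0, 0, -0.75], [0, 0, 0]], [-0.1, [-0.05, 0.85, -0.08], [0, 0, 0]], [-0.1, [-0.05, 0.86, -0.09], [0, 0, 0]], [-0.1, [-0.05, 0.85, -0.08], [0, 0, 0]], [-0.1, [-0.05, 0.86, -0.09], [0, 0, 0]], [-0.1, [-0.05, 0.85, -0.08], [0, 0, 0]]])

```text
t: 6.1
ee_pos: [434.9, -228.3, 219.6]
orientation: [3.141, 0.0, 0.003]
ft_force: [0.1, -0.4, -0.4]
width: 39.8
grasp_force: 0.0
```

Call:
apply_moves(targets=[[-0.1, [-0.04, 0.86, -0.09], [0, 0, 0]], [-0.1, [-0.05, 0.85, -0.08], [0, 0, 0]], [-0.1, [0, 0, 0], [0, 0, 0]], [-0.1, [0, 0, 0], [0, 0, 0]]])

```text
t: 6.6
ee_pos: [429.9, -311.7, 227.2]
orientation: [-3.141, 0.001, -0.0]
ft_force: [-1.2, -0.9, 0.6]
width: 39.3
grasp_force: 0.0
```

```bash
cat >> h.py <<'E'
def rect(m,z,n,K,W):
    cs=cv2.findContours(m.astype(np.uint8),0,1)[0]; c=max(cs,key=cv2.contourArea)
    b=cv2.boxPoints(cv2.minAreaRect(c)); q=np.array([ray(x,z,K,W) for x in b])[:,:2]
    e=[q[1]-q[0],q[2]-q[1]]
    print(n,"c",q.mean(0).round(1),"sizes",[round(float(np.linalg.norm(v)),1) for v in e],"ang",[round(float(np.degrees(np.arctan2(v[1],v[0]))),1) for v in e])
def look(camera,labels,mz,pic=None,pts=()):
    p,r,o=obs(); px,K,W=cam(camera); print("tcp",p.round(1),"w",round(o["width"],1))
    if pic: cv2.imwrite(pic,px)
    for l in labels:
        for d in ctrl.masks_of(l,camera)[:1]: print(round(d["score"],2),np.round(d["bbox"]),end=" "); rect(d["region"],mz,l,K,W)
    for l,z in pts:
        for d in ctrl.pinpoint(l,camera)[:1]: print(l,round(d["score"],2),np.round(d["xy"]),ray(d["xy"],z,K,W).round(1)[:2])
    return px,K,W
E
python3 - <<'E'
from h import *
U=["spatula","turner","fork"]
pts=[(u,54) for u in U]+[(u+"_head",45) for u in U]
look("wrist",U,52,"pics/w2.png",pts)
E
```

```text
tcp [ 429.9 -311.7  227.2] w 39.3
0.96 [224.  17. 274. 225.] spatula c [ 475.3 -243. ] sizes [39.6, 187.1] ang [-90.0, 177.9]
0.97 [292.  20. 352. 223.] turner c [ 475.7 -312.5] sizes [188.1, 39.1] ang [-7.6, -96.1]
0.66 [387.  24. 443. 226.] fork c [ 471.7 -389.4] sizes [188.7, 41.7] ang [-3.6, -95.4]
turner 0.88 [323. 131.] [ 471.7 -311.7]
fork 0.85 [407. 133.] [ 470.1 -389.1]
spatula_head 0.94 [252. 225.] [ 377.2 -239.6]
turner_head 0.56 [312. 224.] [ 377.8 -300.1]
fork_head 0.74 [419.  23.] [ 564.9 -395.7]
```

View pics/w2.png

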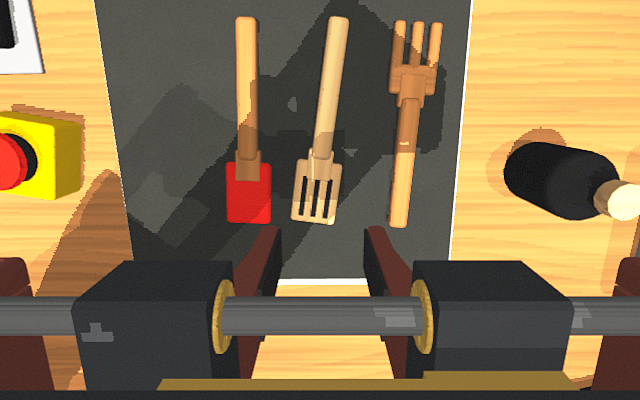

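The wrist view shows the spatula from (246,17) to head (249,224), the turner from (338,17) to head (314,222), and the fork from head (418,23) to handle end (398,226). I'll compute their axes and plan the spatula pick.

Run:
```python
from h import *
px,K,W=cam("wrist")
for n,h,t in [("spatula",(249,224),(246,17)),("turner",(315,222),(338,17)),("fork",(418.5,23),(398.5,226))]:
    a=ray(h,46,K,W);b=ray(t,50,K,W); d=(a-b)[:2]; print(n,a.round(1),b.round(1),np.linalg.norm(d).round(1),"mid",((a+b)/2).round(1),"headyaw",np.arctan2(d[1],d[0]).round(3))
```

```text
spatula [ 378.8 -237.2   46. ] [ 569.4 -245.2   50. ] 190.7 mid [ 474.1 -241.2   48. ] headyaw 3.1
turner [ 381.  -303.8   46. ] [ 569.4 -324.7   50. ] 189.5 mid [ 475.2 -314.3   48. ] headyaw 3.031
fork [ 565.4 -395.6   46. ] [ 378.2 -387.3   50. ] 187.3 mid [ 471.8 -391.4   48. ] headyaw -0.044
```

Run:
```python
from h import *
plan([([469,-241,100],-.04,-.1),([469,-241,44],-.04,-.1)])
```

```text
[[-0.1,[0.19,-0.36,0.64],[0.0,0.0,0.006]],[-0.1,[0.2,-0.35,0.63],[0.0,0.0,0.007]],[-0.1,[0.18,-0.36,0.64],[0.0,0.0,0.006]],[-0.1,[0.19,-0.36,0.63],[0.0,0.0,0.007]],[-0.1,[0.0,0.0,0.56],[0.0,0.0,0.0]],[-0.1,[0.0,0.0,0.56],[0.0,0.0,0.0]]]
rows 6 end [ 469.2 -241.1   44.2]
```

Call:
apply_moves(targets=[[-0.1, [0.19, -0.36, 0.64], [0, 0, 0.006]], [-0.1, [0.2, -0.35, 0.63], [0, 0, 0.007]], [-0.1, [0.18, -0.36, 0.64], [0, 0, 0.006]], [-0.1, [0.19, -0.36, 0.63], [0, 0, 0.007]], [-0.1, [0, 0, 0], [0, 0, 0]], [-0.1, [0, 0, 0.56], [0, 0, 0]], [-0.1, [0, 0, 0.5], [0, 0, 0]], [-0.1, [0, 0, 0], [0, 0, 0]]])

```text
t: 8.15
ee_pos: [468.5, -241.7, 47.0]
orientation: [-3.14, 0.064, 0.002]
ft_force: [-0.4, 0.4, 0.9]
width: 39.3
grasp_force: 0.0
```

Call:
apply_moves(targets=[[-0.1, [0, 0, 0.02], [0, 0, 0]], [-1, [0, 0, 0], [0, 0, 0]], [-1, [0, 0, 0], [0, 0, 0]], [-1, [0, 0, 0], [0, 0, 0]], [-1, [0, 0, 0], [0, 0, 0]]])

```text
t: 8.78
ee_pos: [469.5, -241.5, 46.8]
orientation: [3.141, -0.064, 0.001]
ft_force: [-1.1, 0.0, 5.5]
width: 17.6
grasp_force: 30.0
```

Run:
```python
from h import *
p,r,o=obs();print(p,o["width"],o["grasp_force"],o["ft_force"])
plan([([469,-241,150],-.04,-1),([471,43,160],1.57,-1),([475,327,150],3.12,-1)])
```

```text
[ 469.50803753 -241.50337991   46.80558244] 17.575980230478567 30.00121682882309 [-1.05087913  0.04073518  5.53886344]
[[-1,[0.0,0.0,-0.69],[0.0,0.0,0.0]],[-1,[-0.01,-0.01,-0.69],[0.0,0.0,0.0]],[-1,[0.0,0.0,-0.68],[0.0,0.0,0.0]],[-1,[-0.02,-0.57,-0.02],[0.0,0.0,-0.103]],[-1,[0.07,-0.56,-0.02],[0.0,0.0,-0.102]],[-1,[0.17,-0.54,-0.02],[0.0,0.0,-0.103]],[-1,[0.24,-0.52,-0.02],[0.0,0.0,-0.102]],[-1,[0.33,-0.46,-0.02],[0.0,0.0,-0.103]]]
[[-1,[0.39,-0.41,-0.02],[0.0,0.0,-0.102]],[-1,[0.46,-0.34,-0.02],[0.0,0.0,-0.103]],[-1,[0.5,-0.26,-0.03],[0.0,0.0,-0.102]],[-1,[0.54,-0.17,-0.02],[0.0,0.0,-0.103]],[-1,[0.56,-0.09,-0.02],[0.0,0.0,-0.102]],[-1,[0.63,0.01,0.02],[0.0,0.0,-0.11]],[-1,[0.62,0.12,0.02],[0.0,0.0,-0.109]],[-1,[0.6,0.22,0.03],[0.0,0.0,-0.11]]]
[[-1,[0.54,0.32,0.02],[0.0,0.0,-0.11]],[-1,[0.48,0.4,0.02],[0.0,0.0,-0.109]],[-1,[0.41,0.49,0.02],[0.0,0.0,-0.11]],[-1,[0.32,0.55,0.03],[0.0,0.0,-0.11]],[-1,[0.21,0.59,0.02],[0.0,0.0,-0.109]],[-1,[0.12,0.62,0.02],[0.0,0.0,-0.11]]]
rows 22 end [474.8 327.  150.1]
```

Call:
apply_moves(targets=[[-1, [0, 0, -0.4], [0, 0, 0]], [-1, [0, 0, -0.84], [0, 0, 0]], [-1, [0, 0, -0.84], [0, 0, 0]], [-1, [-0.02, -0.57, -0.02], [0, 0, -0.103]], [-1, [0.07, -0.56, -0.02], [0, 0, -0.102]], [-1, [0.17, -0.54, -0.02], [0, 0, -0.103]], [-1, [0.24, -0.52, -0.02], [0, 0, -0.102]], [-1, [0.33, -0.46, -0.02], [0, 0, -0.103]]])

```text
t: 9.78
ee_pos: [470.0, -98.3, 155.1]
orientation: [-2.911, -1.181, 0.0]
ft_force: [0.2, 0.1, -0.7]
width: 17.6
grasp_force: 30.0
```

Call:
apply_moves(targets=[[-1, [0.39, -0.41, -0.02], [0, 0, -0.102]], [-1, [0.46, -0.34, -0.02], [0, 0, -0.103]], [-1, [0.5, -0.26, -0.03], [0, 0, -0.102]], [-1, [0.54, -0.17, -0.02], [0, 0, -0.103]], [-1, [0.56, -0.09, -0.02], [0, 0, -0.102]], [-1, [0.63, 0.01, 0.02], [0, 0, -0.11]], [-1, [0.62, 0.12, 0.02], [0, 0, -0.109]], [-1, [0.6, 0.22, 0.03], [0, 0, -0.11]]])

```text
t: 10.78
ee_pos: [472.3, 138.5, 157.1]
orientation: [-1.574, -2.719, 0.0]
ft_force: [0.7, 0.2, -1.8]
width: 17.7
grasp_force: 30.0
```

Call:
apply_moves(targets=[[-1, [0.54, 0.32, 0.02], [0, 0, -0.11]], [-1, [0.48, 0.4, 0.02], [0, 0, -0.109]], [-1, [0.41, 0.49, 0.02], [0, 0, -0.11]], [-1, [0.32, 0.55, 0.03], [0, 0, -0.11]], [-1, [0.21, 0.59, 0.02], [0, 0, -0.109]], [-1, [0.12, 0.62, 0.02], [0, 0, -0.11]], [-1, [0, 0, 0], [0, 0, 0]]])

```text
t: 11.65
ee_pos: [474.8, 328.3, 150.4]
orientation: [0.031, 3.141, 0.0]
ft_force: [-0.3, 0.2, -0.9]
width: 17.7
grasp_force: 30.0
```

Run:
```python
from h import *
p,r,o=obs();print(o["width"],o["grasp_force"])
look("wrist",["tray","spatula"],18,"pics/w3.png",[("spatula_head",150)])
print(r.as_rotvec())
```

```text
17.69686345634982 29.99836564064026
tcp [474.8 328.3 150.4] w 17.7
0.83 [ 26.   7. 443. 297.] tray c [461.6 252.1] sizes [244.0, 312.8] ang [165.5, 87.6]
0.94 [291.  24. 359. 379.] spatula c [464.9 330. ] sizes [33.2, 228.7] ang [88.9, -0.2]
[3.05538625e-02 3.14135489e+00 2.79474255e-04]
```

View pics/w3.png

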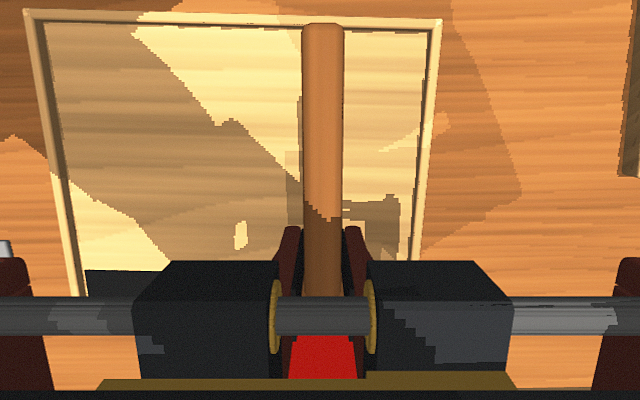

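The spatula is held straight, with its handle towards the robot. The tray's near edge runs from px (25,11) to (442,18), and I'll check its pose from that.

Run:
```python
from h import *
px,K,W=cam("wrist")
a=ray((25,11),18,K,W);b=ray((442,18),18,K,W);d=(b-a)[:2];print(a,b,np.linalg.norm(d)); u=d/np.linalg.norm(d); n=np.array([u[1],-u[0]]); print("centre",(a+b)[:2]/2+n*128,"yaw",np.arctan2(n[1],n[0]))
```

```text
[336.77631455 107.345756    18.        ] [349.18081709 419.56077444  18.        ] 312.46134068277854
centre [470.87765974 258.37175234] yaw -0.039709754661313025
```

Call:
apply_moves(targets=[[-1, [-0.06, 0, 0.8], [0, 0, 0.013]], [-1, [0, 0, 0.8], [0, 0, 0]], [-1, [0, 0, 0.7], [0, 0, 0]], [-1, [0, 0, 0.25], [0, 0, 0]], [-1, [0, 0, 0.13], [0, 0, 0]], [-1, [0, 0, 0], [0, 0, 0]], [-1, [0, 0, 0], [0, 0, 0]]])

```text
t: 12.78
ee_pos: [478.8, 327.1, 17.8]
orientation: [0.066, 3.139, 0.002]
ft_force: [1.6, 0.5, 0.0]
width: 17.7
grasp_force: 30.0
```

Call:
apply_moves(targets=[[-1, [0, 0, 0.04], [0, 0, 0]], [-1, [0, 0, 0], [0, 0, 0]], [-0.2, [0, 0, 0], [0, 0, 0]], [-0.2, [0, 0, 0], [0, 0, 0]], [-0.2, [0, 0, 0], [0, 0, 0]], [-0.2, [0, 0, -0.3], [0, 0, 0]], [-0.2, [0, 0, -0.9], [0, 0, 0]], [-0.2, [0, 0, -0.9], [0, 0, 0]]])

```text
t: 13.78
ee_pos: [477.9, 326.5, 121.5]
orientation: [-0.066, -3.141, 0.0]
ft_force: [0.6, 0.5, 0.7]
width: 35.4
grasp_force: 0.0
```

Run:
```python
from h import *
plan([([472,43,180],1.57,-.1),([430,-312,200],0,-.1)])
```

```text
[[-0.1,[-0.01,-0.63,-0.13],[0.0,0.0,0.108]],[-0.1,[-0.12,-0.62,-0.13],[0.0,0.0,0.108]],[-0.1,[-0.22,-0.59,-0.13],[0.0,0.0,0.109]],[-0.1,[-0.32,-0.54,-0.13],[0.0,0.0,0.108]],[-0.1,[-0.41,-0.48,-0.13],[0.0,0.0,0.108]],[-0.1,[-0.48,-0.41,-0.13],[0.0,0.0,0.108]],[-0.1,[-0.55,-0.31,-0.13],[0.0,0.0,0.108]],[-0.1,[-0.59,-0.23,-0.13],[0.0,0.0,0.108]]]
[[-0.1,[-0.62,-0.12,-0.13],[0.0,0.0,0.109]],[-0.1,[-0.79,-0.09,-0.04],[0.0,0.0,0.111]],[-0.1,[-0.79,0.04,-0.05],[0.0,0.0,0.111]],[-0.1,[-0.77,0.19,-0.04],[0.0,0.0,0.111]],[-0.1,[-0.73,0.31,-0.05],[0.0,0.0,0.111]],[-0.1,[-0.67,0.44,-0.04],[0.0,0.0,0.111]],[-0.1,[-0.57,0.54,-0.05],[0.0,0.0,0.111]],[-0.1,[-0.48,0.64,-0.04],[0.0,0.0,0.111]]]
[[-0.1,[-0.36,0.71,-0.04],[0.0,0.0,0.111]],[-0.1,[-0.23,0.76,-0.05],[0.0,0.0,0.111]]]
rows 18 end [ 429.8 -312.2  200.1]
```

Call:
apply_moves(targets=[[-0.1, [-0.01, -0.63, -0.13], [0, 0, 0.108]], [-0.1, [-0.12, -0.62, -0.13], [0, 0, 0.108]], [-0.1, [-0.22, -0.59, -0.13], [0, 0, 0.109]], [-0.1, [-0.32, -0.54, -0.13], [0, 0, 0.108]], [-0.1, [-0.41, -0.48, -0.13], [0, 0, 0.108]], [-0.1, [-0.48, -0.41, -0.13], [0, 0, 0.108]], [-0.1, [-0.55, -0.31, -0.13], [0, 0, 0.108]], [-0.1, [-0.59, -0.23, -0.13], [0, 0, 0.108]]])

```text
t: 14.78
ee_pos: [472.8, 73.4, 172.9]
orientation: [2.031, 2.396, 0.001]
ft_force: [1.0, 0.4, 0.5]
width: 38.9
grasp_force: 0.0
```

Call:
apply_moves(targets=[[-0.1, [-0.62, -0.12, -0.13], [0, 0, 0.109]], [-0.1, [-0.79, -0.09, -0.04], [0, 0, 0.111]], [-0.1, [-0.79, 0.04, -0.05], [0, 0, 0.111]], [-0.1, [-0.77, 0.19, -0.04], [0, 0, 0.111]], [-0.1, [-0.73, 0.31, -0.05], [0, 0, 0.111]], [-0.1, [-0.67, 0.44, -0.04], [0, 0, 0.111]], [-0.1, [-0.57, 0.54, -0.05], [0, 0, 0.111]], [-0.1, [-0.48, 0.64, -0.04], [0, 0, 0.111]]])

```text
t: 15.78
ee_pos: [439.2, -234.5, 194.9]
orientation: [3.095, 0.536, 0.002]
ft_force: [0.2, 0.9, -0.1]
width: 39.9
grasp_force: 0.0
```

Call:
apply_moves(targets=[[-0.1, [-0.36, 0.71, -0.04], [0, 0, 0.111]], [-0.1, [-0.23, 0.76, -0.05], [0, 0, 0.111]], [-0.1, [0, 0, 0], [0, 0, 0]], [-0.1, [0, 0, 0], [0, 0, 0]]])

```text
t: 16.27
ee_pos: [429.6, -311.6, 198.6]
orientation: [-3.141, -0.002, -0.0]
ft_force: [-0.8, 0.5, -0.3]
width: 39.5
grasp_force: 0.0
```

```bash
cat >> h.py <<'E'
def axis(label,z,camera):
    """long axis of the best mask: straight line through row centroids (handle and head are symmetric)"""
    px,K,W=cam(camera)
    for d in ctrl.masks_of(label,camera)[:1]:
        v,u=np.nonzero(d["region"]); q=np.array([ray(x,z,K,W)[:2] for x in np.c_[u,v]])
        c=q.mean(0); e=np.linalg.svd(q-c,full_matrices=False)[2][0]; e*=np.sign(e[0])
        s=(q-c)@e; w=(q-c)@[-e[1],e[0]]; a=[np.ptp(w[s<s.min()+40]),np.ptp(w[s>s.max()-40])]
        m=c+e*(s.min()+s.max())/2
        print(label,round(d["score"],2),np.round(d["bbox"]),"mid",m.round(1),"len",np.ptp(s).round(1),"axis yaw",np.arctan2(e[1],e[0]).round(3),"width -x,+x",np.round(a,0))
E
python3 - <<'E'
from h import *
print(obs()[0])
axis("turner",50,"wrist"); axis("fork",50,"wrist")
look("top",[],12,None,[("spatula",20),("spatula_head",15)]); axis("spatula",18,"top")
E
```

```text
[ 429.63404295 -311.62681302  198.55525677]
turner 0.75 [287.  10. 352. 235.] mid [ 475.8 -313.1] len 189.0 axis yaw -0.134 width -x,+x [44. 18.]
fork 0.58 [392.  16. 456. 241.] mid [ 471.5 -389.7] len 189.6 axis yaw -0.049 width -x,+x [20. 44.]
tcp [ 430.  -311.1  198.3] w 39.7
spatula 0.79 [187. 235.] [473.9 326. ]
spatula_head 0.59 [188. 207.] [567.  325.7]
spatula 0.87 [180. 208. 200. 266.] mid [473.7 325.3] len 188.6 axis yaw -0.044 width -x,+x [20. 50.]
```

Run:
```python
from h import *
plan([([470.5,-313,90],-.12,-.1),([470.5,-313,44],-.12,-.1)])
```

```text
[[-0.1,[0.27,0.01,0.72],[0.0,0.0,0.026]],[-0.1,[0.27,0.0,0.72],[0.0,0.0,0.025]],[-0.1,[0.27,-0.02,0.72],[0.0,0.0,0.026]],[-0.1,[0.0,0.0,0.46],[0.0,0.0,0.0]],[-0.1,[0.0,0.0,0.46],[0.0,0.0,0.0]]]
rows 5 end [ 470.6 -312.9   44.2]
```

Call:
apply_moves(targets=[[-0.1, [0.27, 0.01, 0.72], [0, 0, 0.026]], [-0.1, [0.27, 0, 0.72], [0, 0, 0.025]], [-0.1, [0.27, -0.02, 0.72], [0, 0, 0.026]], [-0.1, [0, 0, 0], [0, 0, 0]], [-0.1, [0, 0, 0.46], [0, 0, 0]], [-0.1, [0, 0, 0.46], [0, 0, 0]], [-0.1, [0, 0, 0], [0, 0, 0]], [-0.1, [0, 0, 0], [0, 0, 0]]])

```text
t: 17.73
ee_pos: [471.0, -313.8, 45.8]
orientation: [3.135, -0.189, 0.002]
ft_force: [0.4, 0.6, -0.3]
width: 39.6
grasp_force: 0.0
```

Call:
apply_moves(targets=[[-1, [0, 0, 0], [0, 0, 0]], [-1, [0, 0, 0], [0, 0, 0]], [-1, [0, 0, 0], [0, 0, 0]], [-1, [0, 0, 0], [0, 0, 0]]])

```text
t: 18.23
ee_pos: [470.8, -313.5, 44.8]
orientation: [3.136, -0.19, 0.001]
ft_force: [-1.2, 0.4, 5.8]
width: 18.2
grasp_force: 30.0
```

Run:
```python
from h import *
plan([([470.5,-313,150],-.12,-1),([471,-30,160],1.45,-1),([476,258,140],3.02,-1),([476,258,50],3.02,-1)])
```

```text
[[-1,[0.0,0.0,-0.7],[0.0,0.0,0.0]],[-1,[0.0,-0.01,-0.7],[0.0,0.0,0.0]],[-1,[0.0,0.0,-0.7],[0.0,0.0,-0.001]],[-1,[-0.07,-0.62,-0.02],[0.0,0.0,-0.111]],[-1,[0.03,-0.63,-0.03],[0.0,0.0,-0.111]],[-1,[0.15,-0.61,-0.02],[0.0,0.0,-0.111]],[-1,[0.24,-0.58,-0.02],[0.0,0.0,-0.111]],[-1,[0.35,-0.53,-0.02],[0.0,0.0,-0.111]]]
[[-1,[0.43,-0.46,-0.03],[0.0,0.0,-0.111]],[-1,[0.5,-0.38,-0.02],[0.0,0.0,-0.111]],[-1,[0.56,-0.28,-0.02],[0.0,0.0,-0.111]],[-1,[0.6,-0.18,-0.03],[0.0,0.0,-0.111]],[-1,[0.64,-0.07,0.04],[0.0,0.0,-0.111]],[-1,[0.64,0.05,0.05],[0.0,0.0,-0.111]],[-1,[0.62,0.15,0.04],[0.0,0.0,-0.111]],[-1,[0.58,0.26,0.05],[0.0,0.0,-0.111]]]
[[-1,[0.53,0.36,0.04],[0.0,0.0,-0.111]],[-1,[0.46,0.45,0.05],[0.0,0.0,-0.111]],[-1,[0.38,0.51,0.04],[0.0,0.0,-0.112]],[-1,[0.28,0.58,0.05],[0.0,0.0,-0.111]],[-1,[0.17,0.62,0.04],[0.0,0.0,-0.111]],[-1,[0.0,0.0,0.6],[0.0,0.0,0.0]],[-1,[0.0,0.0,0.6],[0.0,0.0,0.0]],[-1,[0.01,0.0,0.6],[0.0,0.0,0.0]]]
rows 24 end [475.8 258.1  50.1]
```

Call:
apply_moves(targets=[[-1, [0, 0, -0.4], [0, 0, 0]], [-1, [0, 0, -0.85], [0, 0, 0]], [-1, [0, 0, -0.85], [0, 0, 0]], [-1, [-0.07, -0.62, -0.02], [0, 0, -0.111]], [-1, [0.03, -0.63, -0.03], [0, 0, -0.111]], [-1, [0.15, -0.61, -0.02], [0, 0, -0.111]], [-1, [0.24, -0.58, -0.02], [0, 0, -0.111]], [-1, [0.35, -0.53, -0.02], [0, 0, -0.111]]])

```text
t: 19.23
ee_pos: [470.6, -155.0, 154.7]
orientation: [-2.919, -1.16, 0.0]
ft_force: [-0.1, 0.4, -0.2]
width: 17.8
grasp_force: 30.0
```

Call:
apply_moves(targets=[[-1, [0.43, -0.46, -0.03], [0, 0, -0.111]], [-1, [0.5, -0.38, -0.02], [0, 0, -0.111]], [-1, [0.56, -0.28, -0.02], [0, 0, -0.111]], [-1, [0.6, -0.18, -0.03], [0, 0, -0.111]], [-1, [0.64, -0.07, 0.04], [0, 0, -0.111]], [-1, [0.64, 0.05, 0.05], [0, 0, -0.111]], [-1, [0.62, 0.15, 0.04], [0, 0, -0.111]], [-1, [0.58, 0.26, 0.05], [0, 0, -0.111]]])

```text
t: 20.23
ee_pos: [473.2, 98.5, 150.6]
orientation: [-1.492, -2.765, 0.0]
ft_force: [0.4, -0.9, -0.3]
width: 17.6
grasp_force: 30.0
```

Call:
apply_moves(targets=[[-1, [0.53, 0.36, 0.04], [0, 0, -0.111]], [-1, [0.46, 0.45, 0.05], [0, 0, -0.111]], [-1, [0.38, 0.51, 0.04], [0, 0, -0.112]], [-1, [0.28, 0.58, 0.05], [0, 0, -0.111]], [-1, [0.17, 0.62, 0.04], [0, 0, -0.111]], [-1, [0, 0, 0.6], [0, 0, -0.05]], [-1, [0, 0, 0.6], [0, 0, 0]], [-1, [0, 0, 0], [0, 0, 0]]])

```text
t: 21.22
ee_pos: [474.9, 257.0, 77.8]
orientation: [-0.068, -3.137, 0.004]
ft_force: [-0.4, 0.4, -1.6]
width: 17.6
grasp_force: 30.0
```

Run:
```python
from h import *
_,_,o=obs(); print(o["width"]); axis("turner",o["ee_pos"][2],"wrist"); axis("spatula",18,"top")
plan([([476,258,14],3.10,-1)])
```

```text
17.62441725757138
turner 0.93 [290.  27. 360. 380.] mid [464.2 258.6] len 176.2 axis yaw -0.047 width -x,+x [19. 36.]
[[-1,[0.02,0.0,0.67],[0.0,0.001,-0.001]],[-1,[0.01,0.0,0.67],[0.001,0.0,-0.001]]]
rows 2 end [476.1 258.2  13.8]
```

Call:
apply_moves(targets=[[-1, [-0.02, 0, 0.67], [0, 0, 0]], [-1, [0, 0, 0.55], [0, 0, 0]], [-1, [0, 0, 0.07], [0, 0, 0]], [-1, [0, 0, 0], [0, 0, 0]], [-1, [0, 0, 0], [0, 0, 0]]])

```text
t: 22.05
ee_pos: [478.6, 258.2, 16.5]
orientation: [0.069, 3.139, 0.002]
ft_force: [0.5, -0.3, 0.1]
width: 17.8
grasp_force: 30.0
```

Call:
apply_moves(targets=[[-0.2, [0, 0, 0], [0, 0, 0]], [-0.2, [0, 0, 0], [0, 0, 0]], [-0.2, [0, 0, 0], [0, 0, 0]], [-0.2, [0, 0, -0.3], [0, 0, 0]], [-0.2, [0, 0, -0.9], [0, 0, 0]], [-0.2, [0, 0, -0.9], [0, 0, 0]]])

```text
t: 22.8
ee_pos: [477.5, 257.6, 121.9]
orientation: [-0.069, -3.14, 0.0]
ft_force: [1.0, 0.5, -0.2]
width: 35.4
grasp_force: 0.0
```

Run:
```python
from h import *
plan([([472,0,180],1.57,-.1),([430,-350,200],0,-.1)])
```

```text
[[-0.1,[-0.01,-0.57,-0.13],[0.0,0.0,0.108]],[-0.1,[-0.11,-0.56,-0.13],[0.0,0.0,0.108]],[-0.1,[-0.21,-0.54,-0.13],[0.0,0.0,0.108]],[-0.1,[-0.29,-0.49,-0.13],[0.0,0.0,0.108]],[-0.1,[-0.37,-0.44,-0.12],[0.0,0.0,0.108]],[-0.1,[-0.43,-0.37,-0.13],[0.0,0.0,0.108]],[-0.1,[-0.5,-0.29,-0.13],[0.0,0.0,0.108]],[-0.1,[-0.53,-0.2,-0.13],[0.0,0.0,0.109]]]
[[-0.1,[-0.57,-0.11,-0.13],[0.0,0.0,0.108]],[-0.1,[-0.78,-0.09,-0.04],[0.0,0.0,0.111]],[-0.1,[-0.78,0.04,-0.05],[0.0,0.0,0.111]],[-0.1,[-0.76,0.18,-0.04],[0.0,0.0,0.111]],[-0.1,[-0.72,0.31,-0.05],[0.0,0.0,0.111]],[-0.1,[-0.66,0.43,-0.04],[0.0,0.0,0.111]],[-0.1,[-0.57,0.53,-0.05],[0.0,0.0,0.111]],[-0.1,[-0.47,0.63,-0.04],[0.0,0.0,0.111]]]
[[-0.1,[-0.35,0.7,-0.04],[0.0,0.0,0.111]],[-0.1,[-0.23,0.75,-0.05],[0.0,0.0,0.111]]]
rows 18 end [ 429.9 -350.1  200.1]
```

Call:
apply_moves(targets=[[-0.1, [-0.01, -0.57, -0.13], [0, 0, 0.108]], [-0.1, [-0.11, -0.56, -0.13], [0, 0, 0.108]], [-0.1, [-0.21, -0.54, -0.13], [0, 0, 0.108]], [-0.1, [-0.29, -0.49, -0.13], [0, 0, 0.108]], [-0.1, [-0.37, -0.44, -0.12], [0, 0, 0.108]], [-0.1, [-0.43, -0.37, -0.13], [0, 0, 0.108]], [-0.1, [-0.5, -0.29, -0.13], [0, 0, 0.108]], [-0.1, [-0.53, -0.2, -0.13], [0, 0, 0.109]]])

```text
t: 23.8
ee_pos: [472.8, 28.0, 172.8]
orientation: [2.033, 2.394, 0.001]
ft_force: [0.5, 0.1, -0.2]
width: 39.6
grasp_force: 0.0
```

Call:
apply_moves(targets=[[-0.1, [-0.57, -0.11, -0.13], [0, 0, 0.108]], [-0.1, [-0.78, -0.09, -0.04], [0, 0, 0.111]], [-0.1, [-0.78, 0.04, -0.05], [0, 0, 0.111]], [-0.1, [-0.76, 0.18, -0.04], [0, 0, 0.111]], [-0.1, [-0.72, 0.31, -0.05], [0, 0, 0.111]], [-0.1, [-0.66, 0.43, -0.04], [0, 0, 0.111]], [-0.1, [-0.57, 0.53, -0.05], [0, 0, 0.111]], [-0.1, [-0.47, 0.63, -0.04], [0, 0, 0.111]]])

```text
t: 24.8
ee_pos: [439.1, -273.5, 194.8]
orientation: [3.095, 0.536, 0.001]
ft_force: [0.1, -0.4, 0.6]
width: 39.7
grasp_force: 0.0
```

Call:
apply_moves(targets=[[-0.1, [-0.35, 0.7, -0.04], [0, 0, 0.111]], [-0.1, [-0.23, 0.75, -0.05], [0, 0, 0.111]], [-0.1, [0, 0, 0], [0, 0, 0]], [-0.1, [0, 0, 0], [0, 0, 0]]])

```text
t: 25.3
ee_pos: [429.8, -349.4, 198.5]
orientation: [-3.141, -0.002, 0.0]
ft_force: [-0.3, 0.2, -0.1]
width: 39.8
grasp_force: 0.0
```

Run:
```python
from h import *
axis("fork",50,"wrist"); axis("fork",50,"top")
axis("spatula",18,"top"); axis("turner",18,"top")
plan([([475,-390,90],-.045,-.1),([475,-390,44],-.045,-.1)])
```

```text
fork 0.71 [350.  14. 410. 237.] mid [ 472. -390.] len 188.2 axis yaw -0.052 width -x,+x [19. 42.]
fork 0.67 [398. 206. 412. 262.] mid [ 469.8 -388.2] len 182.0 axis yaw -0.066 width -x,+x [10. 39.]
spatula 0.61 [180. 207. 197. 265.] mid [475.5 325.9] len 185.8 axis yaw -0.06 width -x,+x [18. 44.]
turner 0.66 [204. 204. 218. 264.] mid [475.3 257.3] len 186.1 axis yaw -0.071 width -x,+x [16. 45.]
[[-0.1,[0.3,0.27,0.72],[0.0,0.0,0.01]],[-0.1,[0.3,0.27,0.72],[0.0,0.0,0.01]],[-0.1,[0.31,0.26,0.72],[0.0,0.0,0.009]],[-0.1,[0.0,0.0,0.46],[0.0,0.0,0.0]],[-0.1,[0.0,0.0,0.46],[0.0,0.0,0.0]]]
rows 5 end [ 475.2 -390.2   44.2]
```

Call:
apply_moves(targets=[[-0.1, [0.3, 0.27, 0.72], [0, 0, 0.01]], [-0.1, [0.3, 0.27, 0.72], [0, 0, 0.01]], [-0.1, [0.32, 0.26, 0.72], [0, 0, 0.009]], [-0.1, [0, 0, 0], [0, 0, 0]], [-0.1, [0, 0, 0.46], [0, 0, 0]], [-0.1, [0, 0, 0.48], [0, 0, 0]], [-0.1, [0, 0, 0], [0, 0, 0]], [-0.1, [0, 0, 0], [0, 0, 0]]])

```text
t: 26.7
ee_pos: [476.0, -391.1, 44.9]
orientation: [3.14, -0.071, 0.002]
ft_force: [0.2, -0.4, -0.6]
width: 39.6
grasp_force: 0.0
```

Call:
apply_moves(targets=[[-1, [0, 0, 0], [0, 0, 0]], [-1, [0, 0, 0], [0, 0, 0]], [-1, [0, 0, 0], [0, 0, 0]], [-1, [0, 0, 0], [0, 0, 0]]])

```text
t: 27.2
ee_pos: [475.8, -391.0, 43.9]
orientation: [3.14, -0.072, 0.001]
ft_force: [-1.6, 0.5, 6.2]
width: 18.1
grasp_force: 30.0
```

Run:
```python
from h import *
plan([([476,-390,170],-.045,-1),([474,188,160],-.035,-1)],stp=48)
```

```text
[[-1,[0.0,-0.01,-0.84],[0.0,0.0,0.0]],[-1,[0.0,0.0,-0.84],[0.0,0.0,0.0]],[-1,[0.0,-0.01,-0.84],[0.0,0.0,0.0]],[-1,[-0.04,-0.89,0.01],[0.0,0.0,-0.001]],[-1,[-0.05,-0.89,0.02],[0.0,0.0,0.0]],[-1,[-0.04,-0.88,0.01],[0.0,0.0,-0.001]],[-1,[-0.04,-0.89,0.02],[0.0,0.0,0.0]],[-1,[-0.04,-0.89,0.01],[0.0,0.0,-0.001]]]
[[-1,[-0.04,-0.89,0.02],[0.0,0.0,0.0]],[-1,[-0.04,-0.89,0.01],[0.0,0.0,-0.001]],[-1,[-0.03,-0.89,0.02],[0.0,0.0,0.0]],[-1,[-0.04,-0.88,0.01],[0.0,0.0,-0.001]],[-1,[-0.04,-0.89,0.02],[0.0,0.0,0.0]],[-1,[-0.03,-0.89,0.01],[0.0,0.0,-0.001]],[-1,[-0.04,-0.89,0.02],[0.0,0.0,0.0]],[-1,[-0.03,-0.89,0.01],[0.0,0.0,-0.001]]]
rows 16 end [474.2 188.1 160.1]
```

Call:
apply_moves(targets=[[-1, [0, 0, -0.4], [0, 0, 0]], [-1, [0, 0, -1], [0, 0, 0]], [-1, [0, 0, -1], [0, 0, 0]], [-1, [-0.04, -0.89, 0.01], [0, 0, 0]], [-1, [-0.05, -0.89, 0.02], [0, 0, 0]], [-1, [-0.04, -0.88, 0.01], [0, 0, 0]], [-1, [-0.04, -0.89, 0.02], [0, 0, 0]], [-1, [-0.04, -0.89, 0.01], [0, 0, 0]]])

```text
t: 28.2
ee_pos: [475.1, -167.2, 160.7]
orientation: [3.141, -0.072, 0.002]
ft_force: [0.1, 0.3, -1.6]
width: 17.7
grasp_force: 30.0
```

Call:
apply_moves(targets=[[-1, [-0.04, -0.89, 0.02], [0, 0, 0]], [-1, [-0.04, -0.89, 0.01], [0, 0, 0]], [-1, [-0.03, -0.89, 0.02], [0, 0, 0]], [-1, [-0.04, -0.88, 0.01], [0, 0, 0]], [-1, [-0.04, -0.89, 0.02], [0, 0, 0]], [-1, [-0.03, -0.89, 0.01], [0, 0, 0]], [-1, [-0.04, -0.89, 0.02], [0, 0, 0]], [-1, [-0.03, -0.89, 0.01], [0, 0, 0]]])

```text
t: 29.2
ee_pos: [476.7, 188.9, 154.7]
orientation: [-3.14, 0.071, -0.002]
ft_force: [0.0, 0.2, -0.9]
width: 17.6
grasp_force: 30.0
```

Call:
apply_moves(targets=[[-1, [0, 0, 0.8], [0, 0, 0]], [-1, [0, 0, 0.8], [0, 0, 0]], [-1, [0, 0, 0], [0, 0, 0]]])

```text
t: 29.58
ee_pos: [474.8, 186.7, 72.3]
orientation: [3.139, -0.071, -0.008]
ft_force: [-0.1, 0.7, -1.2]
width: 17.4
grasp_force: 30.0
```

Run:
```python
from h import *
p,r,o=obs(); print(p,r.as_rotvec(),o["width"]); axis("fork",o["ee_pos"][2],"wrist"); axis("spatula",18,"top"); axis("turner",18,"top")
px,K,W=cam("wrist"); cv2.imwrite("pics/w4.png",px)
plan([([474,188,12.5],-.035,-1)])
```

```text
[474.78769614 186.7488357   72.28974378] [ 3.13890997 -0.07054684 -0.00750107] 17.398181329854776
fork 0.73 [269.  50. 374. 376.] mid [482.6 187.1] len 167.1 axis yaw -0.047 width -x,+x [19. 44.]
spatula 0.44 [178. 208. 197. 220.] mid [547.3 323.6] len 55.6 axis yaw -0.946 width -x,+x [49. 49.]
turner 0.62 [204. 207. 217. 212.] mid [560.9 253.6] len 37.6 axis yaw -1.369 width -x,+x [18. 18.]
[[-1,[-0.04,0.0,0.63],[0.0,-0.001,-0.003]],[-1,[-0.04,-0.01,0.62],[-0.001,-0.001,-0.004]]]
rows 2 end [473.8 188.2  12.6]
```

View pics/w4.png

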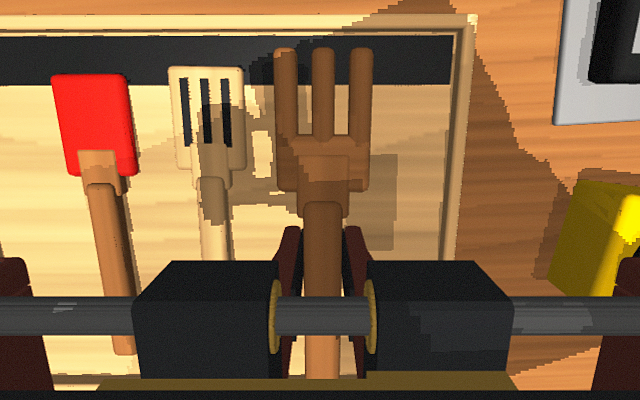

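The fork is held straight over its slot, with the spatula at (95,120) and the turner at (205,120) lying properly, heads at the strip. I'll lower the fork and release it.

Call:
apply_moves(targets=[[-1, [0, 0, 0.63], [0, 0, 0]], [-1, [0, 0, 0.5], [0, 0, 0]], [-1, [0, 0, 0.08], [0, 0, 0]], [-1, [0, 0, 0], [0, 0, 0]], [-1, [0, 0, 0], [0, 0, 0]], [-0.2, [0, 0, 0], [0, 0, 0]], [-0.2, [0, 0, 0], [0, 0, 0]], [-0.2, [0, 0, 0], [0, 0, 0]]])

```text
t: 30.92
ee_pos: [476.9, 187.4, 13.4]
orientation: [-3.141, 0.071, -0.001]
ft_force: [0.7, -0.4, -1.0]
width: 34.5
grasp_force: 0.0
```

Call:
apply_moves(targets=[[-0.2, [0, 0, -0.3], [0, 0, 0]], [-0.2, [0, 0, -0.9], [0, 0, 0]], [-0.2, [0, 0, -0.9], [0, 0, 0]], [-0.2, [0, 0, -0.9], [0, 0, 0]]])

```text
t: 31.42
ee_pos: [476.6, 187.2, 165.5]
orientation: [-3.141, 0.071, -0.001]
ft_force: [1.3, 0.4, 0.4]
width: 34.7
grasp_force: 0.0
```

Run:
```python
from h import *
plan([([540,30,170],0,.1)])
```

```text
[[0.1,[0.35,0.77,-0.02],[0.0,0.0,-0.007]],[0.1,[0.35,0.78,-0.02],[0.0,0.0,-0.007]],[0.1,[0.33,0.77,-0.03],[0.0,0.0,-0.008]],[0.1,[0.33,0.79,-0.02],[0.0,0.0,-0.007]]]
rows 4 end [540.1  29.9 170. ]
```

Call:
apply_moves(targets=[[0.5, [0.35, 0.78, -0.1], [0, 0, -0.007]], [0.5, [0.35, 0.78, -0.1], [0, 0, -0.007]], [0.5, [0.33, 0.77, -0.1], [0, 0, -0.008]], [0.5, [0.33, 0.79, -0.1], [0, 0, -0.007]], [0.5, [0, 0, 0], [0, 0, 0]], [0.5, [0, 0, 0], [0, 0, 0]]])

```text
t: 32.17
ee_pos: [539.8, 29.7, 183.6]
orientation: [-3.141, 0.001, 0.0]
ft_force: [0.1, 1.2, -0.1]
width: 66.6
grasp_force: 0.0
```

Run:
```python
from h import *
for u in ["spatula","turner","fork"]: axis(u,18,"top")
axis("scanner",30,"wrist"); axis("pad",6,"wrist")
look("wrist",["scanner","pad","card"],30,"pics/w5.png",[("scanner",6),("scanner_nose",18),("barcode",140),("card",0),("pad",0)])
```

```text
spatula 0.95 [182. 208. 196. 262.] mid [473.9 324.9] len 189.0 axis yaw -0.058 width -x,+x [19. 43.]
turner 0.76 [202. 205. 217. 262.] mid [475.2 256.5] len 186.0 axis yaw -0.069 width -x,+x [19. 44.]
fork 0.9 [222. 209. 232. 260.] mid [469.9 188.8] len 181.1 axis yaw -0.001 width -x,+x [17. 30.]
scanner 0.68 [330.   0. 384. 172.] mid [618.6   5.2] len 137.9 axis yaw -0.054 width -x,+x [35. 36.]
pad 0.69 [308.   2. 391. 193.] mid [609.3  11.4] len 171.7 axis yaw 0.111 width -x,+x [68. 70.]
tcp [540.2  29.7 183.1] w 65.8
0.79 [330.   0. 380. 172.] scanner c [618.7   3.7] sizes [137.8, 35.0] ang [-2.9, -92.9]
0.7 [310.   1. 386. 192.] pad c [609.    8.7] sizes [60.4, 155.7] ang [-90.0, -177.4]
scanner 0.94 [349.  80.] [627.    6.3]
```

View pics/w5.png

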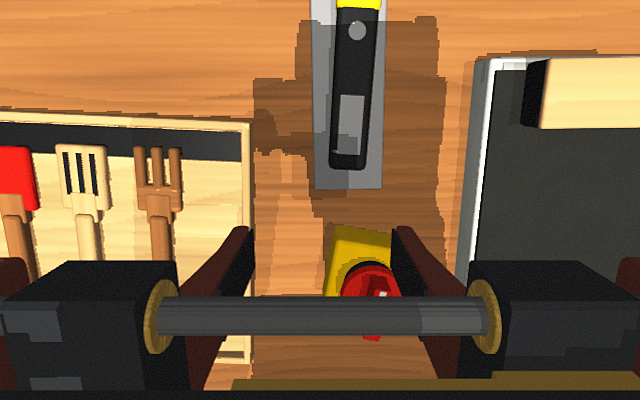

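All three utensils lie in the tray with their heads on the strip. The scanner's tail is at (348,170), aligned on its pad. I'll move above it and measure the card.

Call:
apply_moves(targets=[[0.4, [0.6, 0.17, -0.3], [0, 0, 0.011]], [0.4, [0.6, 0.17, -0.3], [0, 0, 0.011]], [0.4, [0.57, 0.17, -0.3], [0, 0, 0.012]], [0.4, [0, 0, 0], [0, 0, 0]], [0.4, [0, 0, 0], [0, 0, 0]]])

```text
t: 33.75
ee_pos: [627.0, 2.6, 227.3]
orientation: [-3.14, 0.083, 0.003]
ft_force: [-0.6, -0.3, 0.2]
width: 61.4
grasp_force: 0.0
```

Run:
```python
from h import *
look("wrist",["scanner","card"],30,"pics/w6.png",[("scanner",6),("scanner_nose",18),("barcode",140)])
axis("scanner",30,"wrist")
look("side",["card"],140,None,[("barcode",140)])
# triangulate
A=[]
for c in ["wrist","side","top"]:
    px,K,W=cam(c)
    for d in ctrl.pinpoint("barcode",c)[:1]:
        v=W[:3,:3]@np.linalg.inv(K)@np.r_[d["xy"],1]; v/=np.linalg.norm(v); A.append((W[:3,3],v)); print(c,d["score"],d["xy"],ray(d["xy"],140,K,W))
M=sum(np.eye(3)-np.outer(v,v) for c,v in A); b=sum((np.eye(3)-np.outer(v,v))@c for c,v in A); print(np.linalg.solve(M,b))
```

```text
tcp [627.    2.6 227.3] w 61.4
0.58 [301.  84. 342. 245.] scanner c [630.7   5.1] sizes [35.4, 160.8] ang [-93.1, 177.6]
0.58 [  3.  42.  59. 119.] card c [728.1 277.7] sizes [73.9, 55.8] ang [-15.9, -93.1]
scanner 0.69 [383.  29.] [760.2 -63.7]
scanner_nose 0.75 [322.  87.] [708.8  -0.9]
scanner 0.74 [305.  88. 343. 246.] mid [630.2   4.4] len 160.4 axis yaw -0.052 width -x,+x [35. 36.]
tcp [628.    2.6 228.1] w 61.8
0.91 [251. 164. 271. 222.] card c [758.6 -12.3] sizes [71.0, 261.8] ang [-167.3, 106.1]
side 0.65 [265.1, 183.8] [752.78047829 -55.39880205 140.        ]
top 0.76 [304.2, 141.4] [762.45445651 -62.90495678 140.        ]
[759.87468413 -63.43852333 132.58116849]
```

View pics/w6.png

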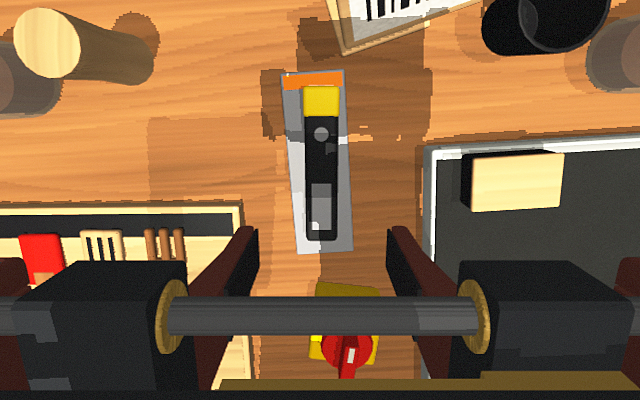

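The scanner shows at px (322,165), with the card edge running from (345,52) to (485,0). I'll refine the barcode position and card yaw from the white card pixels.

Run:
```python
from h import *
px,K,W=cam("wrist")
for z in (60,90): 
    a=ray((345,52),z,K,W);b=ray((485,0),z,K,W);d=(b-a)[:2];print("edge normal yaw",np.arctan2(d[0],-d[1]))
for c,(u0,v0,u1,v1) in dict(top=(285,125,325,158),side=(248,160,278,200)).items():
    px,K,W=cam(c); g=px[v0:v1,u0:u1].astype(int); m=((g.min(2)>140)&(np.ptp(g,axis=2)<45)).astype(np.uint8)
    m=cv2.morphologyEx(m,cv2.MORPH_CLOSE,np.ones((5,5))); cs=max(cv2.findContours(m,0,1)[0],key=cv2.contourArea)+[u0,v0]
    rr=cv2.minAreaRect(cs); print(c,rr,ray(rr[0],140,K,W).round(1)); b=cv2.boxPoints(rr)
    if c=="top":
        for i in range(2):
            d=(ray(b[i+1],140,K,W)-ray(b[i],140,K,W))[:2]; print(np.linalg.norm(d),np.arctan2(d[0],-d[1]))
for P in ([765,-60,140],[762,-63,140]):
    for c in("top","side"): _,K,W=cam(c); print(P,c,proj(P,K,W).round(1))
plan([([629.5,4.4,80],-.052,.4),([629.5,4.4,10],-.052,.4)])
```

```text
edge normal yaw 0.282926725500703
edge normal yaw 0.28292672550070164
top ((300.8824157714844, 145.52940368652344), (21.82820701599121, 36.38034439086914), 75.96376037597656) [749.4 -52.5 140. ]
113.89572357630564 0.24810093409386644
69.25716856949194 -1.3327861778657866
side ((260.0000305175781, 180.00001525878906), (21.21320343017578, 12.727922439575195), 45.0) [774.4 -69.6 140. ]
[765, -60, 140] top [303.3 140.6]
[765, -60, 140] side [261.9 182.3]
[762, -63, 140] top [304.2 141.5]
[762, -63, 140] side [263.1 181.9]
[[0.4,[0.01,-0.01,0.74],[0.0,0.0,0.0]],[0.4,[0.0,-0.01,0.74],[0.0,0.0,0.0]],[0.4,[0.01,-0.01,0.74],[0.0,0.0,-0.001]],[0.4,[0.0,-0.01,0.74],[0.0,0.0,0.0]],[0.4,[0.0,0.0,0.7],[0.0,0.0,0.0]],[0.4,[0.0,0.0,0.7],[0.0,0.0,0.0]]]
rows 6 end [629.4   4.4  10.2]
```

Call:
apply_moves(targets=[[0.4, [0.02, -0.03, 0.74], [0, 0, 0]], [0.4, [0, 0, 0.74], [0, 0, 0]], [0.4, [0, 0, 0.74], [0, 0, 0]], [0.4, [0, 0, 0.74], [0, 0, 0]], [0.4, [0, 0, 0.7], [0, 0, 0]], [0.4, [0, 0, 0.65], [0, 0, 0]], [0.4, [0, 0, 0.04], [0, 0, 0]], [0.4, [0, 0, 0], [0, 0, 0]]])

```text
t: 35.95
ee_pos: [630.0, 3.8, 11.4]
orientation: [-3.14, 0.084, -0.001]
ft_force: [-0.6, -0.1, -0.3]
width: 61.8
grasp_force: 0.0
```

Call:
apply_moves(targets=[[-1, [0, 0, 0], [0, 0, 0]], [-1, [0, 0, 0], [0, 0, 0]], [-1, [0, 0, 0], [0, 0, 0]], [-1, [0, 0, 0], [0, 0, 0]], [-1, [0, 0, 0], [0, 0, 0]], [-1, [0, 0, 0], [0, 0, 0]]])

```text
t: 36.7
ee_pos: [629.8, 3.8, 11.4]
orientation: [3.14, -0.083, 0.001]
ft_force: [-0.6, 1.4, 6.0]
width: 34.0
grasp_force: 30.0
```

Run:
```python
from h import *
p,r,o=obs(); print(p,o["width"],o["grasp_force"])
z=p[2]-6+128; print(z)
plan([([p[0],p[1],z],-.052,-1),([618.4,-102,z],.27,-1)],stp=35,deg=7)
```

```text
[629.79178741   3.818224    11.39556583] 33.97005857093226 30.000803768634796
133.3955658349965
[[-1,[0.0,0.0,-0.61],[0.0,0.0,0.0]],[-1,[0.0,0.0,-0.61],[0.0,0.0,0.0]],[-1,[0.0,0.0,-0.61],[0.0,0.0,-0.001]],[-1,[0.0,0.0,-0.61],[0.0,-0.001,0.0]],[-1,[-0.03,0.53,0.0],[0.0,0.0,-0.051]],[-1,[-0.07,0.53,0.0],[0.0,0.0,-0.051]],[-1,[-0.11,0.52,0.0],[0.0,0.0,-0.052]],[-1,[-0.16,0.51,0.0],[0.0,0.0,-0.051]]]
rows 8 end [ 618.4 -102.1  133.4]
```

Call:
apply_moves(targets=[[-1, [0, 0, -0.61], [0, 0, 0]], [-1, [0, 0, -0.61], [0, 0, 0]], [-1, [0, 0, -0.61], [0, 0, 0]], [-1, [0, 0, -0.61], [0, 0, 0]], [-1, [-0.03, 0.53, 0], [0, 0, -0.051]], [-1, [-0.07, 0.53, 0], [0, 0, -0.051]], [-1, [-0.11, 0.52, 0], [0, 0, -0.052]], [-1, [-0.16, 0.51, 0], [0, 0, -0.051]]])

```text
t: 37.7
ee_pos: [617.4, -102.8, 132.4]
orientation: [-3.112, -0.425, 0.001]
ft_force: [1.1, -0.4, -0.8]
width: 33.4
grasp_force: 30.0
```

Call:
apply_moves(targets=[[-1, [0, 0, 0], [0, 0, 0]], [-1, [0, 0, 0], [0, 0, 0]], [-1, [0, 0, 0], [0, 0, 0]]])

```text
t: 38.08
ee_pos: [617.9, -101.2, 132.5]
orientation: [-3.113, -0.421, 0.0]
ft_force: [0.2, 0.0, -2.4]
width: 33.6
grasp_force: 30.0
```

Run:
```python
from h import *
look("wrist",["scanner"],155,"pics/w7.png",[("scanner_nose",140),("barcode",140)]); look("top",[],0,None,[("barcode",140),("scanner_nose",140)])
```

```text
tcp [ 617.9 -101.2  132.5] w 33.6
0.68 [276.  73. 371. 379.] scanner c [650.7 -91.5] sizes [34.0, 92.4] ang [-74.6, -162.8]
scanner_nose 0.68 [322.  74.] [695.2 -79. ]
tcp [ 618.  -101.5  132.7] w 33.8
barcode 0.66 [302. 139.] [770.1 -56.3]
scanner_nose 0.63 [228. 234.] [475.1 171.4]
```

View pics/w7.png

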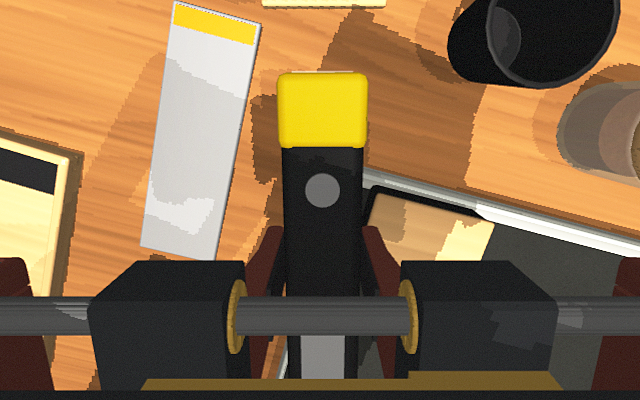

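The nose (322,74) is centred on the card's lower edge (263–386, 5), which is level in the view, so the aim is square. I'll hold still for over 2 s.

Call:
apply_moves(targets=[[-1, [0, 0, 0], [0, 0, 0]], [-1, [0, 0, 0], [0, 0, 0]], [-1, [0, 0, 0], [0, 0, 0]], [-1, [0, 0, 0], [0, 0, 0]], [-1, [0, 0, 0], [0, 0, 0]], [-1, [0, 0, 0], [0, 0, 0]], [-1, [0, 0, 0], [0, 0, 0]], [-1, [0, 0, 0], [0, 0, 0]]])

```text
t: 39.42
ee_pos: [617.9, -102.1, 132.7]
orientation: [-3.113, -0.421, 0.0]
ft_force: [0.5, 0.1, -1.4]
width: 33.9
grasp_force: 30.0
```

Call:
apply_moves(targets=[[-1, [0, 0, 0], [0, 0, 0]], [-1, [0, 0, 0], [0, 0, 0]], [-1, [0, 0, 0], [0, 0, 0]], [-1, [0, 0, 0], [0, 0, 0]], [-1, [0, 0, 0], [0, 0, 0]], [-1, [0, 0, 0], [0, 0, 0]], [-1, [0, 0, 0], [0, 0, 0]], [-1, [0, 0, 0], [0, 0, 0]]])

```text
t: 40.42
ee_pos: [617.9, -102.1, 132.7]
orientation: [3.113, 0.421, -0.0]
ft_force: [0.2, 0.7, -2.5]
width: 33.6
grasp_force: 30.0
```

Call:
apply_moves(targets=[[-1, [0, 0, 0], [0, 0, 0]], [-1, [0, 0, 0], [0, 0, 0]], [-1, [0, 0, 0], [0, 0, 0]], [-1, [0, 0, 0], [0, 0, 0]]])

```text
t: 40.92
ee_pos: [617.9, -102.1, 132.7]
orientation: [-3.113, -0.421, 0.0]
ft_force: [-1.0, 0.3, -1.2]
width: 34.0
grasp_force: 30.0
```

Run:
```python
from h import *
p,r,o=obs(); print(p,o["width"],o["grasp_force"])
look("wrist",["scanner"],155,None,[("scanner_nose",140)])
px,K,W=cam("wrist")  # pad corners seen in w7
c=[ray(x,6,K,W)[:2] for x in [(175,1),(261,24),(215,262),(140,246)]]; c=np.array(c); print(c.round(1),"centre",c.mean(0).round(1)); d=(c[0]+c[1]-c[2]-c[3]); print("padyaw",np.arctan2(d[1],d[0]),np.linalg.norm(d)/2)
plan([([629,5,133],-.052,-1),([629,5,30],-.052,-1)],stp=35,deg=7)
```

```text
[ 617.92292242 -102.07925085  132.67934985] 33.98639062967327 29.998842179775238
tcp [ 617.9 -102.1  132.7] w 34.0
0.73 [262.   0. 386.  10.] scanner c [717.1 -74.7] sizes [2.6, 43.5] ang [13.0, -74.6]
scanner_nose 0.75 [322.  75.] [694.6 -80.2]
[[724.   39. ]
 [725.6 -24.9]
 [528.3 -28.9]
 [525.8  36.4]] centre [625.9   5.4]
padyaw 0.016657320207501734 197.796837363401
[[-1,[0.2,-0.5,0.0],[0.0,0.0,0.051]],[-1,[0.15,-0.52,0.0],[0.0,0.0,0.051]],[-1,[0.11,-0.52,0.0],[0.0,0.0,0.051]],[-1,[0.07,-0.54,-0.01],[0.0,0.0,0.051]],[-1,[0.0,0.0,0.69],[0.0,0.0,0.0]],[-1,[0.0,0.0,0.69],[0.0,0.0,0.0]],[-1,[0.0,0.0,0.68],[0.0,0.0,0.0]]]
rows 7 end [628.8   5.2  30.2]
```

Call:
apply_moves(targets=[[-1, [0.18, -0.5, 0], [0, 0, 0.043]], [-1, [0.14, -0.52, 0], [0, 0, 0.043]], [-1, [0.09, -0.52, 0], [0, 0, 0.043]], [-1, [0.04, -0.54, 0], [0, 0, 0.043]], [-1, [0, 0, 0], [0, 0, 0]], [-1, [0, 0, 0.7], [0, 0, 0]], [-1, [0, 0, 0.7], [0, 0, 0]], [-1, [0, 0, 0], [0, 0, 0]]])

```text
t: 42.12
ee_pos: [620.6, 3.9, 60.3]
orientation: [3.141, -0.002, -0.009]
ft_force: [0.1, 0.5, -1.0]
width: 33.9
grasp_force: 30.0
```

Run:
```python
from h import *
p,r,o=obs(); print(p,o["width"])
look("wrist",["scanner"],p[2]+18,None,[("scanner_nose",p[2]+8)])
plan([([627,5,11.5],0,-1)])
```

```text
[620.62369312   3.9249095   60.27546951] 33.920621966150655
tcp [620.6   3.9  60.3] w 33.9
0.67 [279.  70. 370. 384.] scanner c [653.7   4.5] sizes [34.6, 95.8] ang [-90.1, -178.2]
scanner_nose 0.87 [321.  75.] [700.1   5.2]
[[-1,[0.03,-0.01,0.52],[0.0,-0.001,0.0]],[-1,[0.03,-0.01,0.53],[0.0,0.0,-0.001]]]
rows 2 end [626.9   5.2  11.5]
```

Call:
apply_moves(targets=[[-1, [0.03, 0, 0.52], [0, 0, 0]], [-1, [0.03, 0, 0.42], [0, 0, 0]], [-1, [0, 0, 0.06], [0, 0, 0]], [-1, [0, 0, 0], [0, 0, 0]], [-1, [0, 0, 0], [0, 0, 0]]])

```text
t: 42.9
ee_pos: [626.4, 4.7, 13.5]
orientation: [3.142, -0.002, 0.002]
ft_force: [-0.2, 0.4, -1.0]
width: 33.8
grasp_force: 30.0
```

Call:
apply_moves(targets=[[-1, [0, 0, 0.03], [0, 0, 0]], [-1, [0, 0, 0.01], [0, 0, 0]], [-1, [0, 0, 0], [0, 0, 0]], [0.3, [0, 0, 0], [0, 0, 0]], [0.3, [0, 0, 0], [0, 0, 0]], [0.3, [0, 0, 0], [0, 0, 0]], [0.3, [0, 0, 0], [0, 0, 0]], [0.3, [0, 0, -0.3], [0, 0, 0]]])

```text
t: 43.9
ee_pos: [624.8, 4.7, 25.1]
orientation: [-3.142, 0.002, 0.004]
ft_force: [-0.4, -0.0, 0.9]
width: 57.1
grasp_force: 0.0
```

Call:
apply_moves(targets=[[0.3, [0, 0, -0.9], [0, 0, 0]], [0.3, [0, 0, -0.9], [0, 0, 0]], [0.1, [-0.5, 0, -0.9], [0, 0, 0]], [0.1, [-0.9, 0, -0.5], [0, 0, 0]], [0.1, [-0.9, 0, 0], [0, 0, 0]], [0.1, [-0.9, 0, 0], [0, 0, 0]], [0.1, [-0.9, 0.3, 0], [0, 0, 0]], [0.1, [0, 0, 0], [0, 0, 0]]])

```text
t: 44.9
ee_pos: [417.8, -10.3, 186.3]
orientation: [3.142, -0.003, -0.001]
ft_force: [1.0, -0.3, -0.3]
width: 48.6
grasp_force: 0.0
```

Run:
```python
from h import *
print(obs()[0])
for u in ["spatula","turner","fork"]: axis(u,18,"top")
axis("scanner",30,"top"); axis("scanner",30,"wrist")
look("wrist",[],0,"pics/w8.png",[("stop_top",96)])
```

```text
[417.82002899 -10.3033935  186.30059406]
spatula 0.61 [181. 207. 197. 265.] mid [473.9 326.3] len 188.6 axis yaw -0.045 width -x,+x [18. 44.]
turner 0.91 [192. 203. 210. 260.] mid [485.3 286. ] len 188.3 axis yaw -0.116 width -x,+x [21. 45.]
fork 0.74 [221. 207. 238. 262.] mid [473.2 187.1] len 188.4 axis yaw -0.048 width -x,+x [24. 45.]
scanner 0.92 [281. 167. 289. 212.] mid [622.7   3.4] len 153.5 axis yaw -0.01 width -x,+x [30. 27.]
scanner 0.82 [284.   0. 326.  36.] mid [556.6   5.1] len 33.8 axis yaw 1.523 width -x,+x [27. 27.]
tcp [421.1  -9.9 185.5] w 48.1
stop_top 0.86 [328. 168.] [444.4 -13.2]
```

View pics/w8.png

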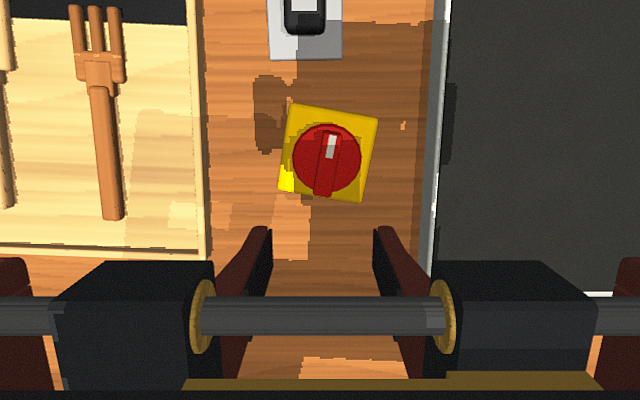

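The fork and stop bar look right (bar from (322,195) to (332,130)), but the turner has been knocked aside to about (485,286). I'll inspect it before twisting.

Call:
apply_moves(targets=[[-0.1, [0, -0.95, -0.1], [0, 0, 0]], [-0.1, [0, -0.95, -0.1], [0, 0, 0]], [-0.1, [0, -0.95, -0.1], [0, 0, 0]], [-0.1, [0, -0.95, 0], [0, 0, 0]], [-0.1, [0, -0.95, 0], [0, 0, 0]], [-0.1, [0, -0.95, 0], [0, 0, 0]], [-0.1, [0, 0, 0], [0, 0, 0]], [-0.1, [0, 0, 0], [0, 0, 0]]])

```text
t: 46.5
ee_pos: [420.7, 274.6, 200.3]
orientation: [3.141, -0.001, -0.001]
ft_force: [-1.3, -0.1, 0.3]
width: 39.6
grasp_force: 0.0
```

Run:
```python
from h import *
print(obs()[0])
look("wrist",[],0,"pics/w9.png")
axis("turner",18,"wrist"); axis("spatula",18,"wrist"); axis("fork",18,"wrist")
```

```text
[420.7481892  274.55244632 200.288399  ]
tcp [420.7 274.6 200.3] w 39.6
turner 0.65 [243.   8. 290. 218.] mid [474.1 328.1] len 189.3 axis yaw -0.034 width -x,+x [18. 43.]
spatula 0.83 [236.   6. 291. 217.] mid [474.2 328. ] len 189.1 axis yaw -0.036 width -x,+x [19. 44.]
fork 0.85 [396.  12. 450. 216.] mid [472.8 189. ] len 188.7 axis yaw -0.047 width -x,+x [20. 42.]
```

View pics/w9.png

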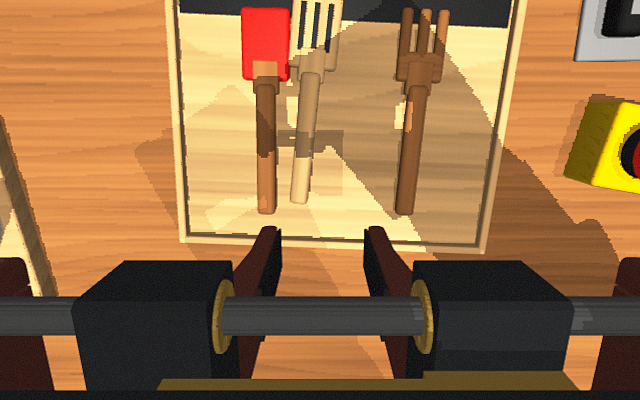

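The turner at (312,100) now touches the spatula's head at (290,30), possibly overlapping its edge. I'll re-grip it and move it back to the middle slot.

Run:
```python
from h import *
px,K,W=cam("wrist")
for x in [(300,203),(311,90),(306,140),(275,100),(275,140),(303,100),(297,140)]: print(x,ray(x,20,K,W).round(1))
a=ray((301,203),20,K,W);b=ray((312.5,76),20,K,W);d=b-a;yaw=np.arctan2(d[1],d[0]);print("yaw",yaw)
L=np.linalg.norm(d); e=d/L; g=a+e*103; print("grasp at u=+8",g)
plan([([g[0],g[1]-1,90],yaw,-.35),([g[0],g[1]-1,13.5],yaw,-.35)])
```

```text
(300, 203) [392.3 297.3  20. ]
(311, 90) [500.  285.2  20. ]
(306, 140) [454.4 290.5  20. ]
(275, 100) [491.2 318.6  20. ]
(275, 140) [454.5 319.9  20. ]
(303, 100) [491.2 292.7  20. ]
(297, 140) [454.5 299.   20. ]
yaw -0.10445540600487312
grasp at u=+8 [494.7025479  285.58820215  20.        ]
[[-0.35,[0.49,-0.07,0.74],[0.0,0.0,0.022]],[-0.35,[0.48,-0.08,0.74],[0.0,0.0,0.021]],[-0.35,[0.49,-0.11,0.74],[0.0,0.0,0.022]],[-0.35,[0.0,0.0,0.76],[0.0,0.0,0.0]],[-0.35,[0.0,0.0,0.77],[0.0,0.0,0.0]]]
rows 5 end [494.9 284.8  13.3]
```

Call:
apply_moves(targets=[[-0.35, [0.41, -0.06, 0.74], [0, 0, 0.022]], [-0.35, [0.4, -0.07, 0.74], [0, 0, 0.021]], [-0.35, [0.41, -0.09, 0.74], [0, 0, 0.022]], [-0.35, [0, 0, 0], [0, 0, 0]], [-0.35, [0, 0, 0], [0, 0, 0]]])

```text
t: 47.52
ee_pos: [482.3, 283.7, 90.4]
orientation: [3.137, -0.162, -0.0]
ft_force: [-0.4, 0.1, -0.3]
width: 28.7
grasp_force: 0.0
```

Run:
```python
from h import *
px,K,W=cam("wrist"); p,r,o=obs(); print(p,o["width"]); cv2.imwrite("pics/w10.png",px)
plan([([482,285.3,13],-.105,-.35)])
```

```text
[482.57290675 283.97128722  90.98694616] 28.09919267505428
[[-0.35,[-0.01,-0.01,0.78],[0.0,0.0,0.001]],[-0.35,[-0.01,-0.01,0.78],[0.0,-0.001,0.0]]]
rows 2 end [481.8 285.1  13. ]
```

View pics/w10.png

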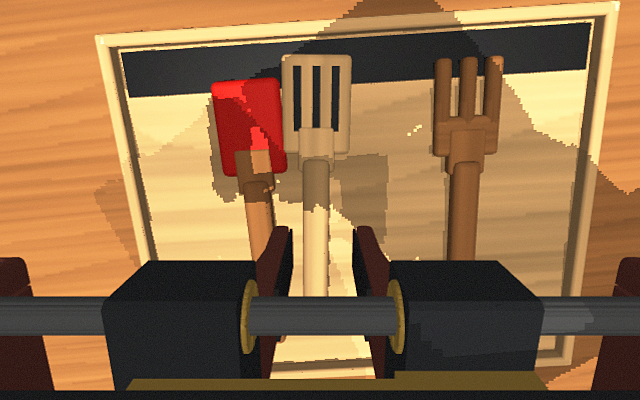

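The heads lie side by side. The handle (316,230) is slightly left of the finger centre (322), so I'll descend with a small correction and grip.

Call:
apply_moves(targets=[[-0.35, [0, -0.03, 0.7], [0, 0, 0]], [-0.35, [0, 0, 0.6], [0, 0, 0]], [-0.35, [0, 0, 0.22], [0, 0, 0]], [-0.35, [0, 0, 0], [0, 0, 0]], [-1, [0, 0, 0], [0, 0, 0]], [-1, [0, 0, 0], [0, 0, 0]], [-1, [0, 0, 0], [0, 0, 0]], [-1, [0, 0, 0], [0, 0, 0]]])

```text
t: 48.58
ee_pos: [483.6, 285.9, 15.0]
orientation: [-3.136, 0.162, -0.003]
ft_force: [-1.2, -0.2, 7.7]
width: 17.6
grasp_force: 30.0
```

Run:
```python
from h import *
p,r,o=obs(); print(p,o["width"],o["grasp_force"],o["ft_force"])
plan([(p+[0,0,25],-.105,-1),([468,254,p[2]+25],-.04,-1),([468,254,p[2]+1],-.04,-1)],stp=20,deg=5)
```

```text
[483.58990032 285.85490679  15.04777636] 17.634525517248 30.002738535404205 [-1.15143967 -0.24726197  7.74781641]
[[-1,[0.0,0.0,-0.25],[0.0,-0.001,0.001]],[-1,[0.0,0.0,-0.25],[-0.001,0.0,0.0]],[-1,[-0.12,0.33,0.0],[0.0,0.0,-0.021]],[-1,[-0.13,0.33,0.0],[0.0,0.0,-0.02]],[-1,[0.0,0.0,0.24],[0.0,0.0,0.0]],[-1,[0.0,0.0,0.24],[0.0,0.0,0.0]]]
rows 6 end [468.2 254.   16.1]
```

Call:
apply_moves(targets=[[-1, [0, 0, -0.25], [0, 0, 0]], [-1, [0, 0, -0.25], [0, 0, 0]], [-1, [-0.12, 0.33, 0], [0, 0, -0.021]], [-1, [-0.13, 0.33, 0], [0, 0, -0.02]], [-1, [0, 0, 0], [0, 0, 0]], [-1, [0, 0, 0.25], [0, 0, 0]], [-1, [0, 0, 0.23], [0, 0, 0]], [-1, [0, 0, 0], [0, 0, 0]]])

```text
t: 49.58
ee_pos: [467.6, 253.9, 13.6]
orientation: [3.141, -0.061, -0.001]
ft_force: [0.1, 0.2, -0.3]
width: 17.7
grasp_force: 30.0
```

Call:
apply_moves(targets=[[-0.2, [0, 0, 0], [0, 0, 0]], [-0.2, [0, 0, 0], [0, 0, 0]], [-0.2, [0, 0, 0], [0, 0, 0]], [-0.2, [0, 0, -0.3], [0, 0, 0]], [-0.2, [0, 0, -0.9], [0, 0, 0]], [-0.2, [0, 0, -0.9], [0, 0, 0]], [-0.2, [0, 0, -0.9], [0, 0, 0]], [-0.2, [-0.9, 0, 0], [0, 0, 0]]])

```text
t: 50.58
ee_pos: [426.6, 257.1, 169.6]
orientation: [-3.135, 0.064, -0.015]
ft_force: [-0.3, 1.0, -0.5]
width: 35.1
grasp_force: 0.0
```

Run:
```python
from h import *
p,r,o=obs(); print(p,o["width"],o["grasp_force"])
for u in ["spatula","turner","fork"]: axis(u,16,"wrist")
# stop geometry from picture w8
im=cv2.imread("pics/w8.png"); H=np.array(ctrl.get_image("wrist")["hand_eye"]);K=np.array(ctrl.get_image("wrist")["camera_matrix"])
T=np.eye(4);T[:3,:3]=down(0).as_matrix();T[:3,3]=[421.1,-9.9,185.5];W=T@H
for x in [(322,195),(332,130),(316,195),(330,195),(324,133),(341,133)]: print(x,ray(x,96,K,W).round(1))
plan([([447,-13,170],-.2,-.2)])
```

```text
[426.62279364 257.11223895 169.57774227] 35.06656116568163 0.0
spatula 0.87 [207.  10. 264. 236.] mid [473.1 328.2] len 191.2 axis yaw -0.04 width -x,+x [19. 44.]
fork 0.59 [376.   3. 435. 226.] mid [471.9 188.7] len 188.2 axis yaw -0.049 width -x,+x [20. 43.]
(322, 195) [424.2  -8.9  96. ]
(332, 130) [470.7 -15.8  96. ]
(316, 195) [424.2  -4.5  96. ]
(330, 195) [424.2 -14.7  96. ]
(324, 133) [468.7 -10.3  96. ]
(341, 133) [468.7 -22.1  96. ]
[[-0.2,[0.11,0.89,-0.02],[0.0,0.0,0.017]],[-0.2,[0.14,0.89,-0.02],[0.0,0.0,0.017]],[-0.2,[0.16,0.88,-0.01],[0.0,0.0,0.017]],[-0.2,[0.19,0.88,-0.02],[0.0,0.0,0.017]],[-0.2,[0.21,0.87,-0.02],[0.0,0.0,0.017]],[-0.2,[0.23,0.87,-0.02],[0.0,0.0,0.017]]]
rows 6 end [447.  -12.9 170.2]
```

The turner still needs a check (missed by the detector). I'll move off towards the stop, turning to yaw about 2.99 so that the wrist has range for the twist.

Run:
```python
from h import *
plan([([437,120,170],1.47,-.2),([447,-13,170],2.99,-.2),([447,-13,120],2.99,-.2)])
axis("turner",18,"top")
```

```text
[[-0.2,[0.04,0.3,-0.01],[0.0,0.0,-0.107]],[-0.2,[-0.01,0.3,-0.01],[0.0,0.0,-0.107]],[-0.2,[-0.05,0.3,-0.02],[0.0,0.0,-0.106]],[-0.2,[-0.11,0.28,-0.01],[0.0,0.0,-0.107]],[-0.2,[-0.15,0.26,-0.01],[0.0,0.0,-0.107]],[-0.2,[-0.2,0.23,-0.01],[0.0,0.0,-0.107]],[-0.2,[-0.23,0.2,-0.01],[0.0,0.0,-0.106]],[-0.2,[-0.26,0.15,-0.01],[0.0,0.0,-0.107]]]
[[-0.2,[-0.28,0.11,-0.02],[0.0,0.0,-0.107]],[-0.2,[-0.29,0.05,0.0],[0.0,0.0,-0.108]],[-0.2,[-0.3,0.0,0.0],[0.0,0.0,-0.107]],[-0.2,[-0.29,-0.04,0.0],[0.0,0.0,-0.108]],[-0.2,[-0.28,-0.1,0.0],[0.0,0.0,-0.107]],[-0.2,[-0.26,-0.14,0.0],[0.0,0.0,-0.108]],[-0.2,[-0.24,-0.19,0.0],[0.0,0.0,-0.107]],[-0.2,[-0.19,-0.22,0.0],[0.0,0.0,-0.108]]]
[[-0.2,[-0.16,-0.25,0.0],[0.0,0.0,-0.107]],[-0.2,[-0.12,-0.27,0.0],[0.0,0.0,-0.108]],[-0.2,[0.0,0.0,0.5],[0.0,0.0,0.0]],[-0.2,[0.0,0.0,0.5],[0.0,0.0,0.0]]]
rows 20 end [447.1 -12.9 120.2]
turner 0.79 [204. 207. 217. 264.] mid [472.1 252.9] len 178.5 axis yaw -0.068 width -x,+x [ 0. 43.]
```

Turner back at (472,253), in its slot.

Call:
apply_moves(targets=[[-0.2, [0.04, 0.3, 0], [0, 0, -0.107]], [-0.2, [-0.01, 0.3, 0], [0, 0, -0.107]], [-0.2, [-0.05, 0.3, 0], [0, 0, -0.106]], [-0.2, [-0.11, 0.28, 0], [0, 0, -0.107]], [-0.2, [-0.15, 0.26, 0], [0, 0, -0.107]], [-0.2, [-0.2, 0.23, 0], [0, 0, -0.107]], [-0.2, [-0.23, 0.2, 0], [0, 0, -0.106]], [-0.2, [-0.26, 0.15, 0], [0, 0, -0.107]]])

```text
t: 52.08
ee_pos: [434.9, 134.4, 164.4]
orientation: [-2.494, -1.911, 0.001]
ft_force: [0.2, 0.8, -0.1]
width: 35.0
grasp_force: 0.0
```

Call:
apply_moves(targets=[[-0.2, [-0.28, 0.11, 0], [0, 0, -0.107]], [-0.2, [-0.29, 0.05, 0], [0, 0, -0.108]], [-0.2, [-0.3, 0, 0], [0, 0, -0.107]], [-0.2, [-0.29, -0.04, 0], [0, 0, -0.108]], [-0.2, [-0.28, -0.1, 0], [0, 0, -0.107]], [-0.2, [-0.26, -0.14, 0], [0, 0, -0.108]], [-0.2, [-0.24, -0.19, 0], [0, 0, -0.107]], [-0.2, [-0.19, -0.22, 0], [0, 0, -0.108]]])

```text
t: 53.08
ee_pos: [444.0, 15.8, 164.4]
orientation: [-0.751, -3.05, 0.0]
ft_force: [-0.0, 1.0, -0.0]
width: 35.2
grasp_force: 0.0
```

Call:
apply_moves(targets=[[-0.2, [-0.16, -0.25, 0], [0, 0, -0.107]], [-0.2, [-0.12, -0.27, 0], [0, 0, -0.108]], [-0.2, [0, 0, 0], [0, 0, 0]], [-0.2, [0, 0, 0], [0, 0, 0]]])

```text
t: 53.58
ee_pos: [446.4, -12.8, 164.5]
orientation: [-0.242, -3.132, -0.0]
ft_force: [-0.5, 0.1, 0.7]
width: 34.8
grasp_force: 0.0
```

Run:
```python
from h import *
p,r,o=obs(); print(p,o["qpos"].round(2),o["width"])
for u in ["spatula","turner","fork"]: axis(u,16,"top")
axis("scanner",30,"top")
plan([([447,-13,110],2.99,-.2),([447,-13,77],2.99,-.2)])
```

```text
[446.41674637 -12.79212906 164.51641371] [-0.06  0.25  2.06  0.    0.83 -1.47] 34.84540990428756
spatula 0.65 [156. 198. 260. 278.] mid [465.6 257.1] len 331.3 axis yaw -1.532 width -x,+x [251. 248.]
turner 0.61 [204. 207. 221. 265.] mid [470.4 252.1] len 189.5 axis yaw -0.055 width -x,+x [25. 48.]
fork 0.73 [222. 208. 238. 260.] mid [473.6 186.5] len 182.9 axis yaw -0.059 width -x,+x [14. 41.]
scanner 0.85 [279. 166. 292. 215.] mid [624.3   3.6] len 157.0 axis yaw -0.014 width -x,+x [30. 34.]
[[-0.2,[-0.01,0.0,0.55],[0.0,0.0,0.0]],[-0.2,[0.0,0.0,0.54],[0.0,0.0,0.001]],[-0.2,[0.0,0.0,0.66],[0.0,0.0,0.0]]]
rows 3 end [446.9 -12.8  77.2]
```

Call:
apply_moves(targets=[[-0.2, [0, 0, 0.55], [0, 0, 0]], [-0.2, [0, 0, 0.54], [0, 0, 0]], [-0.2, [0, 0, 0.66], [0, 0, 0]], [-0.2, [0, 0, 0], [0, 0, 0]], [-1, [0, 0, 0], [0, 0, 0]], [-1, [0, 0, 0], [0, 0, 0]], [-1, [0, 0, 0], [0, 0, 0]], [-1, [0, 0, 0], [0, 0, 0]]])

```text
t: 54.98
ee_pos: [447.2, -13.3, 77.9]
orientation: [0.237, 3.131, -0.0]
ft_force: [1.0, -4.4, 1.7]
width: 13.7
grasp_force: 29.9
```

Call:
apply_moves(targets=[[-1, [0, 0, 0], [0, 0, 0.05]], [-1, [0, 0, 0], [0, 0, 0.1]], [-1, [0, 0, 0], [0, 0, 0.1]], [-1, [0, 0, 0], [0, 0, 0.1]], [-1, [0, 0, 0], [0, 0, 0.1]], [-1, [0, 0, 0], [0, 0, 0.1]], [-1, [0, 0, 0], [0, 0, 0.1]], [-1, [0, 0, 0], [0, 0, 0]]])

```text
t: 55.98
ee_pos: [446.1, -14.5, 77.4]
orientation: [1.737, 2.617, -0.003]
ft_force: [-2.3, -14.9, 1.4]
width: 13.8
grasp_force: 29.9
```

Run:
```python
from h import *
p,r,o=obs(); print(p,r.as_rotvec(),o["width"],o["grasp_force"],o["ft_force"],o["moment"],o["qpos"].round(2))
```

```text
[446.08327208 -14.47075237  77.37732916] [ 1.73659553  2.61698873 -0.00345511] 13.764211610249196 29.92608994245529 [ -2.27301235 -14.90014827   1.4369714 ] [-2.8804969   0.1961625  -0.09269158] [-0.06  0.42  2.11 -0.    0.62 -0.45]
```

Call:
apply_moves(targets=[[-1, [0, 0, 0], [0, 0, 0.06]], [-1, [0, 0, 0], [0, 0, 0.06]], [-1, [0, 0, 0], [0, 0, 0.04]], [-1, [0, 0, 0], [0, 0, 0.02]], [-1, [0, 0, 0], [0, 0, 0]], [-1, [0, 0, 0], [0, 0, 0]]])

```text
t: 56.72
ee_pos: [445.6, -14.5, 77.3]
orientation: [2.086, 2.348, -0.004]
ft_force: [-2.8, -15.1, 1.9]
width: 13.8
grasp_force: 30.0
```

Run:
```python
from h import *
p,r,o=obs(); print(p,r.as_rotvec(),o["width"],o["ft_force"],o["moment"],o["qpos"].round(2))
```

```text
[445.58555008 -14.53291968  77.25369823] [ 2.08607033  2.34844849 -0.00437781] 13.756642563624112 [ -2.78748181 -15.14512946   1.91625221] [-2.98487159e+00  3.96118355e-01 -2.13195180e-03] [-0.06  0.42  2.11 -0.    0.62 -0.17]
```

Call:
apply_moves(targets=[[-1, [0, 0, 0], [0, 0, 0.03]], [-1, [0, 0, 0], [0, 0, 0.02]], [-1, [0, 0, 0], [0, 0, 0]], [-0.2, [0, 0, 0], [0, 0, 0]], [-0.2, [0, 0, 0], [0, 0, 0]], [-0.2, [0, 0, 0], [0, 0, 0]], [-0.2, [0, 0, 0], [0, 0, 0]], [-0.2, [0, 0, -0.4], [0, 0, 0]]])

```text
t: 57.72
ee_pos: [445.4, -12.8, 96.4]
orientation: [-2.177, -2.262, 0.003]
ft_force: [-0.3, -0.8, -0.2]
width: 35.3
grasp_force: 0.0
```

Call:
apply_moves(targets=[[-0.2, [0, 0, -0.8], [0, 0, 0]], [-0.2, [0, 0, -0.8], [0, 0, 0]], [-0.2, [0, 0, -0.8], [0, 0, 0]], [-0.2, [0, 0, 0], [0, 0, 0.1]], [-0.2, [0, 0, 0], [0, 0, 0.1]], [-0.2, [-0.7, 0, 0], [0, 0, 0]], [-0.2, [-0.7, 0, 0], [0, 0, 0]], [-0.2, [0, 0, 0], [0, 0, 0]]])

```text
t: 58.72
ee_pos: [426.8, -81.5, 217.1]
orientation: [-2.509, -1.891, 0.0]
ft_force: [0.6, 0.7, -1.0]
width: 35.4
grasp_force: 0.0
```

Run:
```python
from h import *
print(obs()[0],obs()[2]["ft_force"])
for u in ["spatula","turner","fork"]: axis(u,16,"top")
axis("scanner",30,"top")
px,K,W=cam("top"); w,_,_=cam("wrist")
cv2.imwrite("pics/f1.png",np.hstack([cv2.resize(px[150:290,150:310],(640,560)),]))
cv2.imwrite("pics/f2.png",w)
```

```text
[426.75734774 -81.50172148 217.13638905] [ 0.60372088  0.67789925 -0.97946797]
spatula 0.81 [181. 209. 196. 264.] mid [472.3 326.6] len 192.3 axis yaw -0.049 width -x,+x [22. 49.]
fork 0.67 [223. 204. 238. 262.] mid [471.5 186.9] len 185.1 axis yaw -0.051 width -x,+x [18. 41.]
scanner 0.72 [282. 167. 292. 216.] mid [622.7   3.5] len 160.2 axis yaw -0.014 width -x,+x [37. 37.]
```

View pics/f1.png

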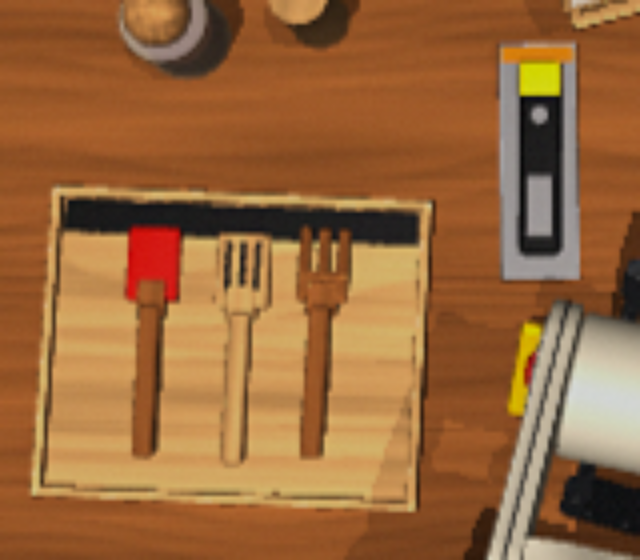

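The utensils lie in the tray and the scanner is on its pad, nose to the stripe. The last look is at the mushroom's twist.

View pics/f2.png

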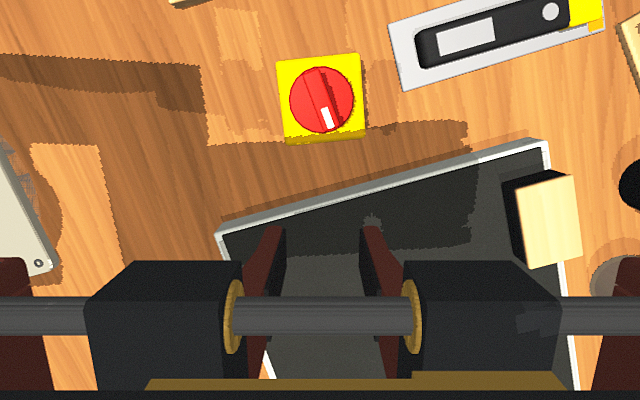

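The white mark at (328,118) shows the bar at a yaw of about -1.5, so it has turned about 1.3–1.4 rad to the end stop. I'll hand in.

```bash
python3 -c "
from workcell import ctrl
print(ctrl.close_job())"
```

```text
the job is handed in; nothing more can be done
None
```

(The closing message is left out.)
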